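# Load the curing station and set its click timer

### The arm

A 6-joint arm with a two-finger parallel gripper is mounted at the origin on the work surface. World frame = base frame: x ahead of the robot, y to its left, z up, the work surface at z = 0. Lengths are in mm, angles in rad, forces in N, time in s.
With the tool pointing down it reaches from about 275 to 850 mm from the base axis. Payload 19 kg.
Tool frame: the origin (TCP) lies on the centre line of the jaws, within the pads' length; the fingertips stand 11 mm ahead of it and the grasp point (between the pads) lies 8 mm behind it; z points along the fingers, y is the line along which they close (so a half turn about z gives the same grasp; the last joint's range is limited). The gripper opens to 85 mm and grips with 20 to 120 N. Pads are 22 mm wide; open, the fingers measure 114 mm over their backs; the gripper's body (76 mm by 85 mm) begins 54 mm behind the grasp point. The pads swing forward as they close: fully open they stand 13 mm farther back than shut.
Start: joints at [1.046, 0.15, 1.437, -0, 1.554, -0.134], TCP at [219.033, 531.612, 202.367] pointing down, gripper open.
Joint ranges: [-2.8, 2.8], [-0.68, 2.1], [0.12, 2.68], [-1.39, 4.53], [0.16, 2.79], [-2.81, 2.81]. Speed limits (rad/s): [1.89, 1.89, 2.22, 3.01, 3.01, 3.01].

### API

Orientations are given as a unit quaternion [x, y, z, w].
In Python, from rig import * gives the robot as it stands.
- The arm moves only by the shell command python3 -m handwheel 'ROWS'. ROWS is JSON, a list of rows, each an object of numbers: "dx", "dy", "dz": the shift along the tool's x, y, z in mm; "ax", "ay", "az": the turn, a rotation vector about the tool's x, y, z in degrees; "gripper": the opening, from 0 (shut) to 1 (fully open). In form: [{"dx": .., "dy": .., "dz": .., "ax": .., "ay": .., "az": .., "gripper": ..}, ...]. A call has 1 to 10 rows; each row shifts and turns the commanded pose from where the row before left it, along the tool's axes as they then stand; what a row does not reach is not made up. A row lasts 1/8 s, in which the tool goes at most 62.5 mm and 10.7 degrees, less where a joint would pass 70% of its speed; a pose out of reach is approached as far as the arm can. A call with a gripper value outside its range is refused whole. The fingers move at their own pace and stop on an object; the grip force is fixed at half the most. Time passes only in rows, so rows that do not move let the fingers close. It gives the time, the measured TCP pose, the force, the opening and the grip force at its end, in the units of the state.
- observe(): the state, without advancing time (a new reading comes with each control period).
- camera(name): name is "side" or "top" or "wrist"; returns the picture (420x560x3 uint8, blue, green, red); there is no depth.
- camera_info(name): a dict with "mtx" (3x3 intrinsics, pixels), "rvec" (rotation vector, rad) and "tvec" (3), from world to camera coordinates, as OpenCV has them; the wrist camera has in their place "mount" (4x4, takes a point from camera to tool coordinates, whose origin is the TCP and whose axes are the flange's). Camera axes: x right, y down, z forward; pixel columns grow to the right and rows downward; lengths in mm; the calibration is good to about 2 mm. The wrist camera is an equidistant fisheye: a pixel r from the principal point sees the ray r / f radians off the axis. A picture is of the moment at which its call begins: read the wrist's pose just before it. camera_info takes no time and is no camera call.
- sign_off(): hands the job in; it is judged then, once.
The state is a dict: "time_s": time; "joints": joint angles; "qd": joint speeds; "tau": joint torques, N m; "eef_pos": TCP position; "tool_rot": TCP orientation; "wrist_force": force on the tool from outside, world axes, zero at the start; "wrist_torque": the same for the moment, N m; "width": finger opening in mm; "finger_force": force on a finger pad.
Only numpy, scipy, OpenCV 4.12 (cv2) and the standard library are available. Lean on these libraries where they do the work, as an engineer would, in place of code of your own. Each camera call takes 0.05 s, during which the arm holds its last target. There are 200 camera calls.

### The job

Slide the amber hood open, put every pale green printed node into the curing tray, one to a pocket and sitting flat on the pocket's floor, then slide the hood fully shut and turn the dial to one click past its green zero mark for each node loaded (four nodes: fourth click). Only when the hood is shut and the dial is set, press the green start button. Leave the grey nodes and everything else on the table where they are.

Things in the scene. Friction and masses are not known exactly. Their poses are not given: they have to be found in the camera images.
- station: curing station, fixed: white base 136 (x) by 300 (y) by 8 mm with an aluminium tray of 6 square open pockets; origin on the table under the TRAY's centre; base spans y -225 to +75 mm. Pockets 38 mm wide or more, centres at x -29, +29, y -44, 0, +44 mm; floors 8 mm, rim 18 mm above the table. White end wall 46 mm high at y +72 mm. z up; the hood parks on the -y side
- hood (a joint): see-through amber hood sliding over the tray along the station's y, m: 0 = fully shut over the tray, 0.15 = fully open, parked off the tray towards the station's -y. Starts shut or partly open (0 to 0.06), stays where left, slides with about 2 N. A tunnel 130 (x) by 144 (y) mm, top face 48 mm above the table; seated nodes (tops at 36 mm) pass under it
- hood_grip (a point): middle of the black handle bar on the hood's centre, 65 mm above the table; the bar is 54 mm along the station's x, 12 mm thick along its y, from 48 to 78 mm above the table. With the hood shut it is over the tray's centre; its axes are the station's
- console: timer console, fixed: grey box 110 (x) by 180 (y) by 50 (z) mm, origin at the centre of its underside; on its top the black dial at x 0, y -36 mm and the green start button at x 0, y +55 mm. Eight marks 30 degrees apart round the dial: a wider green one for zero towards -x, then, clockwise from above, white ones for 1 to 7
- dial (a joint): click dial (vertical axis), rad, grows CLOCKWISE seen from above; 0 = its white pointer at the green zero mark; one click = 0.5236 rad (30 degrees); ends at 7 clicks. A spring detent of about 0.1 N m pulls it into the nearest click when it is let go. It starts at 0 or 1 click
- dial_grip (a point): on the dial's axis, 76 mm above the table, at the height to grip. The dial is a disc 44 mm across (top 59 mm above the table) with an upright grip bar 42 mm long, 14 mm thick, up to 89 mm above the table. The point turns with the dial; its x axis runs along the bar, the white pointer is on the -x end
- start (a joint): green start push button, m: 0 up, 0.006 fully pressed (about 5 N), springs back; it counts as pressed from 0.004
- start_top (a point): centre of the top face of the green start button, 30 mm across; it moves down in its housing
- node1: pale green printed six-way connector node to be cured: a 28 mm cube-like block with a dark round bore in each of its six faces, alike all ways up; origin at its centre, axes square to its faces; about 16 g
- node2: pale green printed six-way connector node to be cured: a 28 mm cube-like block with a dark round bore in each of its six faces, alike all ways up; origin at its centre, axes square to its faces; about 16 g
- node3: pale green printed six-way connector node to be cured: a 28 mm cube-like block with a dark round bore in each of its six faces, alike all ways up; origin at its centre, axes square to its faces; about 16 g
- node4: pale green printed six-way connector node to be cured: a 28 mm cube-like block with a dark round bore in each of its six faces, alike all ways up; origin at its centre, axes square to its faces; about 16 g; may be absent
- node5: pale green printed six-way connector node to be cured: a 28 mm cube-like block with a dark round bore in each of its six faces, alike all ways up; origin at its centre, axes square to its faces; about 16 g; may be absent
- node6: pale green printed six-way connector node to be cured: a 28 mm cube-like block with a dark round bore in each of its six faces, alike all ways up; origin at its centre, axes square to its faces; about 16 g; may be absent
- grey1: dark GREY connector node, already finished, same 28 mm shape as the green ones, origin at its centre; to be left where it is
- grey2: dark GREY connector node, already finished, same 28 mm shape as the green ones, origin at its centre; to be left where it is
- scraper: scraper with handle, 200 mm long, lying on the table; bystander, origin at its underside
- driver: screwdriver, 170 mm long, lying beyond the station; bystander, origin at its underside
- resin: amber resin jar with orange cap, 60 mm across, 75 mm tall, beyond the station; bystander, origin under its centre
- mug: blue mug, 80 mm across, 90 mm tall; bystander, origin under its centre
- bracket: pale green printed bracket (flat foot 110 by 60 mm with a 48 mm tube along it), beyond the console; bystander, origin under its centre
Things that resemble listed ones, but are neither listed nor needed, are in the scene too. What is shaped like the node2 but blue, pink or yellow is not meant.

How it is judged:
By the outcome, as a careful person would: the job done as asked, in the order asked, and still so for the second after the job is handed in, with the robot touching nothing.
Of node4, node5, node6 only 1 to 3 are there at a start; the rules pass over those that are not, and their reading is None.
At some moment in a run one of node1, node2, node3, node4, node5, node6 may be knocked a few centimetres aside while the robot is not near it.
Once in a run the grip may slacken for a moment while it holds something.
It also fails if it takes over 210 s, if anything falls off the work surface, if the arm or the gripper's body presses on something with over 40 N, if the wrist force passes 120 N, or if a joint passes its speed limit or range.

## Working session

There is one attempt and no reset: what is moved stays moved. The work goes in short steps, Python scripts to look and compute and a shell command to move; the robot and the scene stay as the last step left them, time stands still between calls to the robot, and variables do not carry over. Pictures are saved under pics/ and viewed, at most 14 in all, crops included, and the job is handed in when it is done.

```bash
ls; mkdir -p pics; python3 - <<'E'
from rig import *
import cv2
o=observe();print(o)
for n in("top","side","wrist"):
    cv2.imwrite(f"pics/{n}0.png",camera(n));print(n,camera_info(n))
E
```

```text
pics
{'time_s': 0.0, 'joints': array([ 1.04604272e+00,  1.51015212e-01,  1.43799202e+00, -1.56492878e-05,
        1.55377258e+00, -1.33996671e-01]), 'qd': array([-5.59824727e-04,  9.48887581e-04, -7.97079099e-04, -2.09830709e-05,
        8.46447114e-04,  1.01567993e-05]), 'tau': array([-3.11780626e-03, -7.13020992e+01, -5.70891953e+01, -2.38770162e-04,
        8.48795957e-03, -1.19566866e-04]), 'eef_pos': array([218.90288751, 531.42426034, 201.77824736]), 'tool_rot': array([ 1.94137648e-01,  9.80974119e-01, -5.64205118e-04, -1.84592584e-04]), 'wrist_force': array([ 0.65775149, -0.74110655,  1.40437305]), 'wrist_torque': array([0.01050784, 0.01525562, 0.03476318]), 'finger_force': 0.0, 'width': 85.11510490984247}
top {'mtx': array([[485.39451833,   0.        , 280.104527  ],
       [  0.        , 485.39451833, 211.97258954],
       [  0.        ,   0.        ,   1.        ]]), 'rvec': array([ 2.13969008, -2.13558737,  0.1525312 ]), 'tvec': array([  44.44552619,  529.90471075, 1701.70367851])}
side {'mtx': array([[447.82716407,   0.        , 281.03332741],
       [  0.        , 447.82716407, 209.17854456],
       [  0.        ,   0.        ,   1.        ]]), 'rvec': array([ 2.19138552, -0.35025211,  0.17338706]), 'tvec': array([-491.05858892,  187.7008226 , 1113.71921952])}
wrist {'mtx': array([[325.1922621 ,   0.        , 282.58779606],
       [  0.        , 325.1922621 , 208.46354883],
       [  0.        ,   0.        ,   1.        ]]), 'mount': array([[ 1.06656576e-03, -9.52660724e-01, -3.04033562e-01,
         7.76143598e+01],
       [ 9.99999413e-01,  9.58373682e-04,  5.05076359e-04,
        -1.23116425e+00],
       [-1.89788646e-04, -3.04033922e-01,  9.52661187e-01,
        -1.71867626e+02],
       [ 0.00000000e+00,  0.00000000e+00,  0.00000000e+00,
         1.00000000e+00]])}
```

View pics/top0.png

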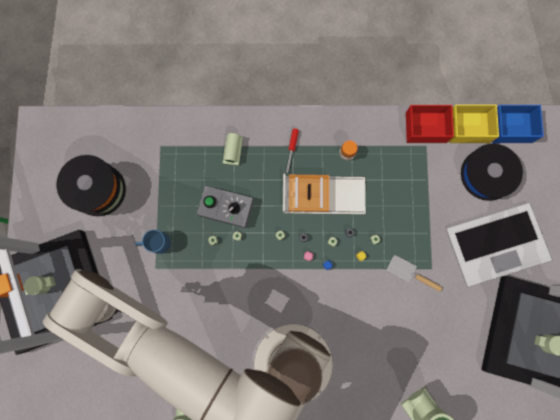

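View pics/side0.png

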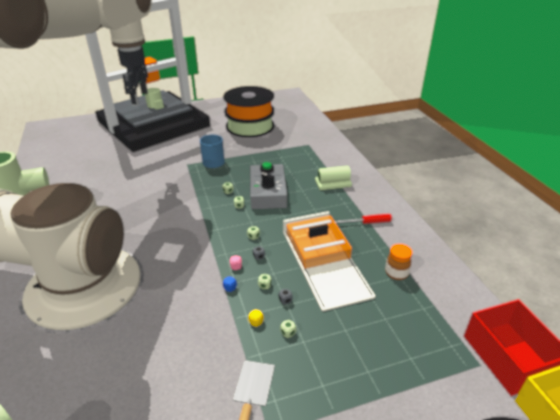

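Top: green nodes near (213,240), (237,236), (280,235), (333,241), (376,239); greys at (305,238), (350,232); pink, blue and yellow lookalikes at (309,256), (328,265), (361,256). Hood at (309,193), white base extends to the right (−y); console at (226,206) with dial (234,208) and button (209,201).

```bash
cat > h.py <<'E'
from rig import *
import numpy as np, cv2
from scipy.spatial.transform import Rotation as R
def ray(name,uv,obs=None):
    i=camera_info(name);K=i["mtx"];u=np.array(uv,float)
    if name=="wrist":
        o=obs or observe()
        d=(u-K[:2,2])/K[0,0];r=np.linalg.norm(d)
        c=np.array([*(d*np.sinc(r/np.pi)),np.cos(r)])
        T=R.from_quat(o["tool_rot"]).as_matrix();M=i["mount"]
        return o["eef_pos"]+T@M[:3,3],T@M[:3,:3]@c
    Rm=cv2.Rodrigues(i["rvec"])[0];t=i["tvec"]
    return -Rm.T@t,Rm.T@np.linalg.solve(K,[*u,1])
def at(name,uv,z,obs=None):
    p,d=ray(name,uv,obs);return p+d*(z-p[2])/d[2]
def proj(name,P,obs=None):
    i=camera_info(name);K=i["mtx"];P=np.atleast_2d(P)
    if name=="wrist":
        o=obs or observe();T=R.from_quat(o["tool_rot"]).as_matrix();M=i["mount"]
        c=((P-o["eef_pos"])@T-M[:3,3])@M[:3,:3]
        r=np.linalg.norm(c[:,:2],axis=1);th=np.arctan2(r,c[:,2])
        return K[:2,2]+c[:,:2]*(K[0,0]*th/r)[:,None]
    return cv2.projectPoints(P,i["rvec"],i["tvec"],K,None)[0][:,0]
def greens(img):
    hsv=cv2.cvtColor(img,cv2.COLOR_BGR2HSV)
    m=cv2.inRange(hsv,(32,30,110),(60,160,255))
    m=cv2.morphologyEx(m,cv2.MORPH_CLOSE,np.ones((5,5)))
    n,l,s,c=cv2.connectedComponentsWithStats(m)
    return [(c[k].round(1),s[k]) for k in range(1,n) if s[k,4]>15]
E
python3 - <<'E'
from h import *
im=cv2.imread("pics/top0.png")
for c,s in greens(im): print(c,s,at("top",c,20).round(0))
for n,uv,z in[("button",(209,201),58),("dial",(234,208),85),("handle",(309,192),70),("resin",(349,149),75),("grey",(305,238),20),("grey",(350,232),20)]:print(n,at("top",uv,z).round(0))
cv2.imwrite("pics/top0c.png",cv2.resize(im[120:275,180:390],None,fx=3.8,fy=3.8,interpolation=cv2.INTER_CUBIC)[:600,:800])
E
```

```text
[232.2 149.4] [222 133  21  33 512] [768. 224.  20.]
[236.5 235.7] [232 231  10  10  75] [446. 203.  20.]
[279.4 234.7] [275 230  10  11  76] [450.  48.  20.]
[212.  239.8] [208 235   9  11  74] [431. 291.  20.]
[374.7 239. ] [370 234  10  11  79] [ 435. -295.   20.]
[332.  241.3] [327 236  11  11  77] [ 427. -141.   20.]
[ 36.2 284.5] [ 24 276  28  19 371] [270. 915.  20.]
[548.8 343.8] [535 336  25  20 378] [  71. -888.   20.]
[422.7 407. ] [402 388  52  32 880] [-140. -443.   20.]
[179.3 415.2] [174 409  13  11  82] [-171.  389.   20.]
button [567. 299.  58.]
dial [537. 207.  85.]
handle [597. -57.  70.]
resin [ 753. -201.   75.]
grey [438. -44.  20.]
grey [ 460. -206.   20.]
```

View pics/top0c.png

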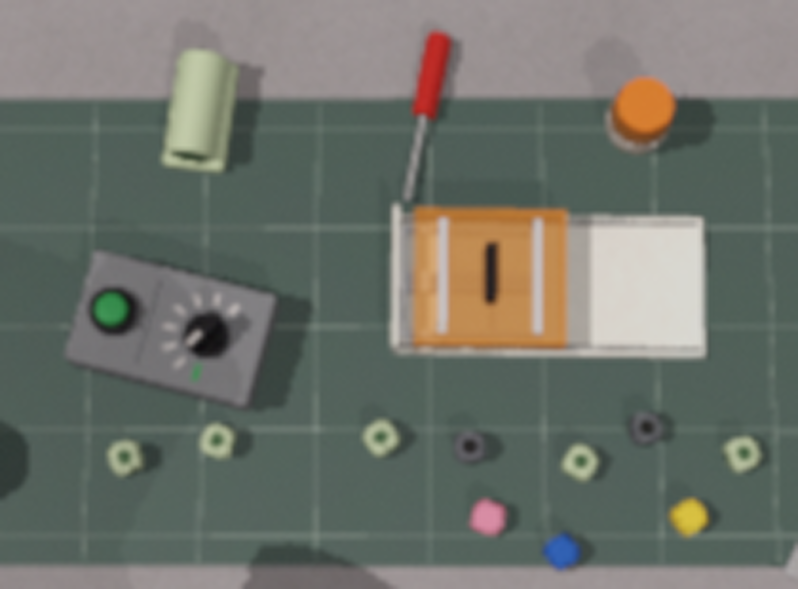

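Five green nodes lie on the mat (crop (124,457), (217,440), (380,437), (580,462), (742,453)): these have the pale green block with dark bore; greys and pink/blue/yellow differ in colour. The dial pointer seems to be at click 1. Now I'll align the tool with the world axes and move over the scene centre.

```bash
python3 -m handwheel '[{"az":-10,"dz":-30},{"az":-10,"dz":-20},{"az":-2.4},{"dx":-25,"dy":-55},{"dx":-25,"dy":-55},{"dx":-25,"dy":-55},{"dx":-25,"dy":-55},{"dx":-25,"dy":-55},{"dx":-25,"dy":-55},{"dx":-25,"dy":-55}]'; python3 -m handwheel '[{"dx":-25,"dy":-50},{"dx":-25,"dy":-50},{"dx":-25,"dy":-40},{"dx":-15,"dy":-10},{}]'; python3 - <<'E'
from h import *
o=observe();im=camera("wrist");cv2.imwrite("pics/w1.png",im);print(o["time_s"],o["eef_pos"],R.from_quat(o["tool_rot"]).as_matrix().round(3))
np.save("w1.npy",np.r_[o["eef_pos"],o["tool_rot"]])
cv2.imwrite("pics/w1b.png",cv2.resize(im,None,fx=1.42,fy=1.42,interpolation=cv2.INTER_CUBIC))
for c,s in greens(im): print(c,s,at("wrist",c,22,o).round(0))
E
```

```text
0.15 [218.92394237 531.47425529 201.90629118] [[-0.925  0.381 -0.001]
 [ 0.381  0.925 -0.001]
 [ 0.    -0.001 -1.   ]]
[42.4 11.1] [ 25   0  43  31 699] [-120.  329.   22.]
[551.1 143.2] [537 124  23  42 636] [304. 901.  22.]
[496.5 315.5] [480 309  32  15 248] [547. 766.  22.]
[198.4 357.2] [192 351  12  15  63] [418. 312.  22.]
[430.4 374.8] [429 371   4   8  16] [616. 635.  22.]
[ 32.4 382. ] [ 30 378   6   9  30] [ 411. -141.   22.]
[ 11.1 390.3] [  5 384  13  14 149] [ 432. -283.   22.]validation failed for argument at $[0]...
validation failed for argument at $[0]...
```

View pics/w1b.png

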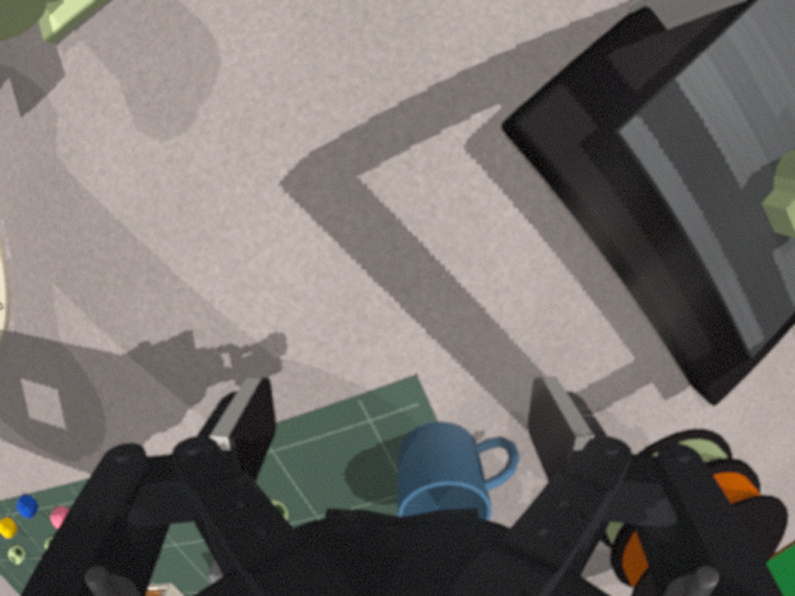

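Refused because each row needs all keys, apparently; picture shows only the mug and mat from the start pose. Sending the full form.

```bash
python3 -m handwheel '[{"dx":0,"dy":0,"dz":-30,"ax":0,"ay":0,"az":-10,"gripper":1},{"dx":0,"dy":0,"dz":-20,"ax":0,"ay":0,"az":-10,"gripper":1},{"dx":0,"dy":0,"dz":0,"ax":0,"ay":0,"az":-2.4,"gripper":1},{"dx":-25,"dy":-55,"dz":0,"ax":0,"ay":0,"az":0,"gripper":1},{"dx":-25,"dy":-55,"dz":0,"ax":0,"ay":0,"az":0,"gripper":1},{"dx":-25,"dy":-55,"dz":0,"ax":0,"ay":0,"az":0,"gripper":1},{"dx":-25,"dy":-55,"dz":0,"ax":0,"ay":0,"az":0,"gripper":1},{"dx":-25,"dy":-55,"dz":0,"ax":0,"ay":0,"az":0,"gripper":1},{"dx":-25,"dy":-55,"dz":0,"ax":0,"ay":0,"az":0,"gripper":1},{"dx":-25,"dy":-55,"dz":0,"ax":0,"ay":0,"az":0,"gripper":1}]'; python3 -m handwheel '[{"dx":-25,"dy":-55,"dz":0,"ax":0,"ay":0,"az":0,"gripper":1},{"dx":-35,"dy":-50,"dz":0,"ax":0,"ay":0,"az":0,"gripper":1},{"dx":-35,"dy":-40,"dz":0,"ax":0,"ay":0,"az":0,"gripper":1},{"dx":-35,"dy":-20,"dz":0,"ax":0,"ay":0,"az":0,"gripper":1},{"dx":0,"dy":0,"dz":0,"ax":0,"ay":0,"az":0,"gripper":1}]'; python3 - <<'E'
from h import *
o=observe();im=camera("wrist");cv2.imwrite("pics/w2.png",im);print(o["time_s"],o["eef_pos"],R.from_quat(o["tool_rot"]).as_matrix().round(3))
np.save("w2.npy",np.r_[o["eef_pos"],o["tool_rot"]])
cv2.imwrite("pics/w2b.png",cv2.resize(im,None,fx=1.42,fy=1.42,interpolation=cv2.INTER_CUBIC))
for c,s in greens(im): print(c,s,at("wrist",c,22,o).round(0))
E
```

```text
time_s: 1.45
eef_pos: [394.4, 144.8, 252.5]
tool_rot: [-0.0, 1.0, 0.0, 0.0]
wrist_force: [1.6, 0.6, 0.3]
width: 85.4
finger_force: 0.0
time_s: 2.08
eef_pos: [525.3, -19.9, 251.2]
tool_rot: [0.001, 1.0, 0.0, -0.001]
wrist_force: [0.7, 0.5, -0.7]
width: 85.6
finger_force: 0.0
2.075 [525.29508005 -19.87168122 251.18240748] [[-1.     0.002 -0.002]
 [ 0.002  1.     0.   ]
 [ 0.002  0.    -1.   ]]
[101.7  60.4] [97 56 10 11 25] [ 366. -263.   22.]
[185.4  96. ] [172  82  30  29 591] [ 428. -142.   22.]
[449.5 114.9] [433  89  35  42 728] [444. 201.  22.]
[502.8 118.3] [487  90  32  66 696] [439. 295.  22.]
[337.2 111.6] [322  97  30  30 598] [450.  46.  22.]
[ 86.8 112.1] [ 74 100  26  26 451] [ 435. -291.   22.]
[381.4 117.9] [380 112   6  13  25] [456. 103.  22.]
[485.1 127.3] [481 125   8   6  25] [456. 263.  22.]
[331.8 190.8] [330 184   7  11  17] [551.  42.  22.]
[374.4 194.6] [366 193  16   7  25] [556. 100.  22.]
[374.4 223.7] [372 215   8  16  42] [596. 103.  22.]
[339.8 279.8] [ 306  234   67   85 2280] [682.  61.  22.]
[163.5 266. ] [156 266  16   1  16] [ 663. -195.   22.]
[440.  300.4] [420 282  39  39 654] [730. 233.  22.]
[296.3 297.5] [295 291   3  15  24] [711.  -1.  22.]
[291.1 315.7] [283 314  17   4  37] [744.  -8.  22.]
[554. 409.] [546 403  14  14  32] [1230.  822.   22.]
```

View pics/w2b.png

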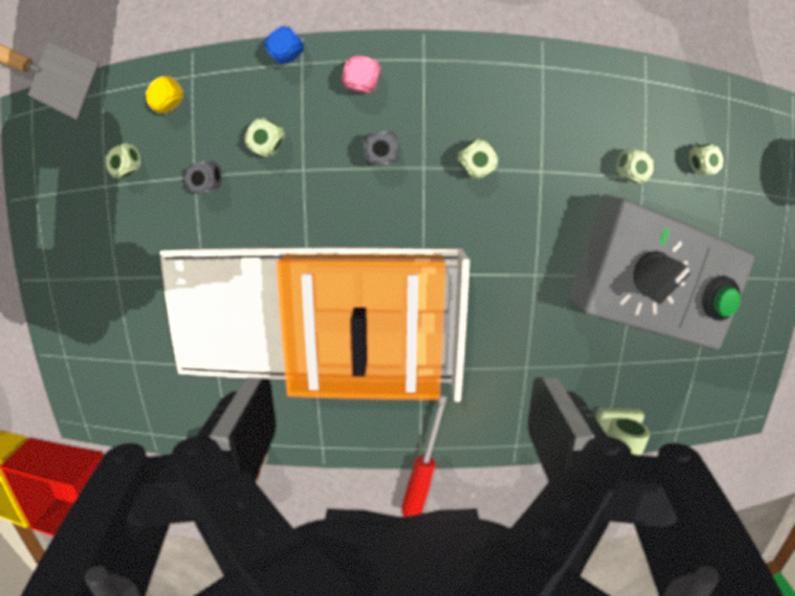

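View: greens at (123,160), (265,137), (479,158), (635,165), (706,158) of the enlargement; greys (203,177), (381,148); handle (360,308)-(358,376); end wall top (463,249)-(461,401); console dial (658,276), its pointer toward about (683,272), button (724,298), green zero (664,237).

```bash
python3 - <<'E'
from h import *
v=np.load("w2.npy");o=dict(eef_pos=v[:3],tool_rot=v[3:])
def p(n,u,z):print(n,at("wrist",np.array(u)/1.42,z,o).round(1))
p("handle-x",(360,308),78);p("handle+x",(358,376),78)
p("wall-x",(465,250),46);p("wall+x",(461,401),46)
p("base-y-x",(162,255),8);p("base-y+x",(179,374),8)
p("hood -x-y",(280,256),48);p("hood +x-y",(288,397),48);p("hood-x+y",(446,256),48);p("hood+x+y",(440,398),48)
for n,u in[("c",(625,199)),("c",(755,255)),("c",(722,348)),("c",(588,305))]:p(n,u,50)
p("dialtop",(660,273),89);p("button",(726,297),58);p("zero",(664,237),50)
p("pointer?",(684,270),80)
im=cv2.imread("pics/w2.png")
hsv=cv2.cvtColor(im,cv2.COLOR_BGR2HSV)
a=cv2.resize(im[50:130,60:520],None,fx=1.7,fy=1.7)
c=cv2.resize(im[140:250,405:540],None,fx=4,fy=4,interpolation=cv2.INTER_CUBIC)
g=[cv2.resize(im[int(y)-24:int(y)+24,int(x)-24:int(x)+24],(150,150),interpolation=cv2.INTER_CUBIC) for x,y in [(87,112),(186,97),(337,112),(447,117),(497,112)]]
out=np.zeros((600,800,3),np.uint8);out[:150,:750]=np.hstack(g);out[155:155+440,:540]=c
cv2.imwrite("pics/det.png",out)
E
```

```text
handle-x [566.9 -53.7  78. ]
handle+x [627.5 -57.4  78. ]
wall-x [526.7  32.5  46. ]
wall+x [671.5  35.5  46. ]
base-y-x [ 535.5 -262.4    8. ]
base-y+x [ 668.8 -265.3    8. ]
hood -x-y [ 530.7 -124.1   48. ]
hood +x-y [ 667.3 -129.    48. ]
hood-x+y [531.5  16.4  48. ]
hood+x+y [666.6  15.2  48. ]
c [477.3 174.4  50. ]
c [521.8 344.3  50. ]
c [624.5 321.8  50. ]
c [574.5 147.8  50. ]
dialtop [533.5 195.5  89. ]
button [564.7 304.3  58. ]
zero [509.3 220.1  50. ]
pointer? [532.6 227.3  80. ]
```

View pics/det.png

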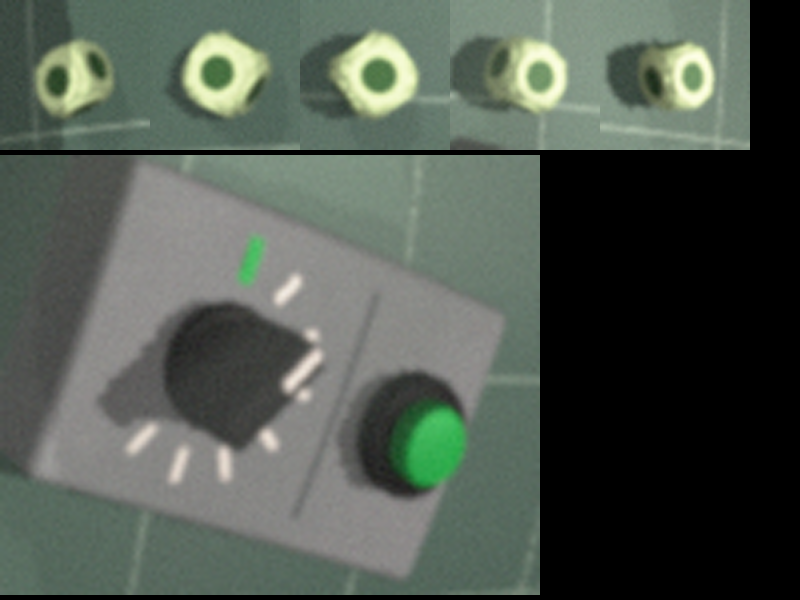

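Crops confirm five pale green nodes with dark bores. Hood handle centre ≈ (598,−55), station ≈ (600,−40), yaw ≈ 0. Grip the handle.

```bash
python3 -m handwheel '[{"dx":-37,"dy":-18,"dz":30,"ax":0,"ay":0,"az":0,"gripper":1},{"dx":-36,"dy":-17,"dz":40,"ax":0,"ay":0,"az":0,"gripper":1},{"dx":0,"dy":0,"dz":50,"ax":0,"ay":0,"az":0,"gripper":1},{"dx":0,"dy":0,"dz":40,"ax":0,"ay":0,"az":0,"gripper":1},{"dx":0,"dy":0,"dz":28,"ax":0,"ay":0,"az":0,"gripper":1},{"dx":0,"dy":0,"dz":0,"ax":0,"ay":0,"az":0,"gripper":0},{"dx":0,"dy":0,"dz":0,"ax":0,"ay":0,"az":0,"gripper":0},{"dx":0,"dy":0,"dz":0,"ax":0,"ay":0,"az":0,"gripper":0},{"dx":0,"dy":0,"dz":0,"ax":0,"ay":0,"az":0,"gripper":0},{"dx":0,"dy":0,"dz":0,"ax":0,"ay":0,"az":0,"gripper":0}]'
```

```text
time_s: 3.38
eef_pos: [597.3, -53.4, 64.8]
tool_rot: [-0.0, 1.0, -0.0, 0.0]
wrist_force: [0.7, -0.6, -0.7]
width: -0.1
finger_force: 0.0
```

```bash
python3 - <<'E'
from h import *
o=observe();im=camera("side");w=camera("wrist")
print(proj("side",[[597,-53,65]]))
out=np.hstack([cv2.resize(im[150:330,230:430],None,fx=2,fy=2),cv2.resize(w[200:420,180:400],(360,360))])
cv2.imwrite("pics/g1.png",out)
E
```

```text
Traceback (most recent call last):
  File "h.py", line 23, in proj
    return cv2.projectPoints(P,i["rvec"],i["tvec"],K,None)[0][:,0]
           ~~~~~~~~~~~~~~~~~^^^^^^^^^^^^^^^^^^^^^^^^^^^^^^
cv2.error: OpenCV(4.12.0) /io/opencv/modules/calib3d/src/calibration_base.cpp:1490: error: (-215:Assertion failed) npoints >= 0 && (depth == CV_32F || depth == CV_64F) in function 'projectPoints'
```

```bash
sed -i 's/P=np.atleast_2d(P)/P=np.atleast_2d(np.array(P,float))/' h.py; python3 - <<'E'
from h import *
o=observe();im=camera("side");w=camera("wrist")
print(proj("side",[[597,-53,65]]),o["width"])
out=np.hstack([cv2.resize(im[150:330,230:430],None,fx=2,fy=2),cv2.resize(w[200:420,180:400],(360,360))])
cv2.imwrite("pics/g1.png",out)
E
```

```text
[[316.1460686  229.59288765]] -0.0849243679031794
```

View pics/g1.png

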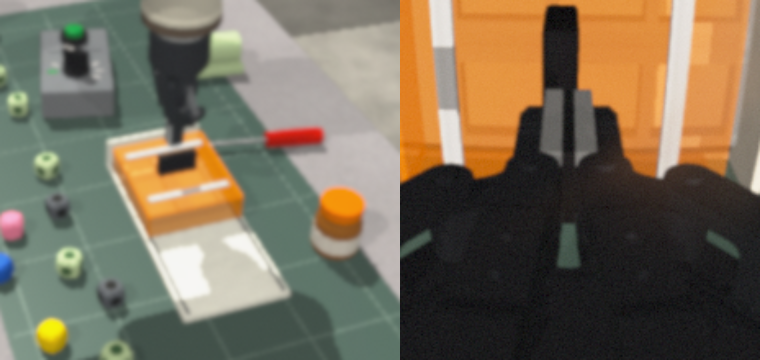

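The fingers are shut with nothing between them; they look as though they hang above the bar (tips at side px ≈(319,224)), higher than the numbers say. Lift and compare, to find where the tips truly are.

```bash
python3 -c "
from h import *
cv2.imwrite('pics/wa.png',camera('wrist'))"; python3 -m handwheel '[{"dx":0,"dy":0,"dz":-35,"ax":0,"ay":0,"az":0,"gripper":0},{"dx":0,"dy":0,"dz":-35,"ax":0,"ay":0,"az":0,"gripper":0},{"dx":0,"dy":0,"dz":0,"ax":0,"ay":0,"az":0,"gripper":0}]';python3 - <<'E'
from h import *
o=observe();im=camera("side");w=camera("wrist");wa=cv2.imread("pics/wa.png")
e=o["eef_pos"];print(e,proj("side",[e,e+[0,0,-11],e+[0,0,12]]),proj("wrist",[e,e+[0,0,-11],e+[0,0,12]],o))
f=lambda i:cv2.resize(i[180:330,215:350],None,fx=2.9,fy=2.9,interpolation=cv2.INTER_CUBIC)[:400,:390]
cv2.imwrite("pics/g2.png",np.hstack([f(wa),f(w)]))
cv2.imwrite("pics/s2.png",im)
E
```

```text
time_s: 4.0
eef_pos: [598.3, -53.6, 137.2]
tool_rot: [-0.0, 1.0, -0.001, 0.002]
wrist_force: [-0.5, 0.3, -0.2]
width: 0.3
finger_force: 0.0
[598.33635614 -53.58793691 137.21446274] [[318.01656893 207.68293422]
 [317.80956353 211.13257422]
 [318.24514385 203.87384883]] [[284.5358804  246.687212  ]
 [284.44942681 239.17264521]
 [284.6405362  255.84717468]]
```

View pics/g2.png

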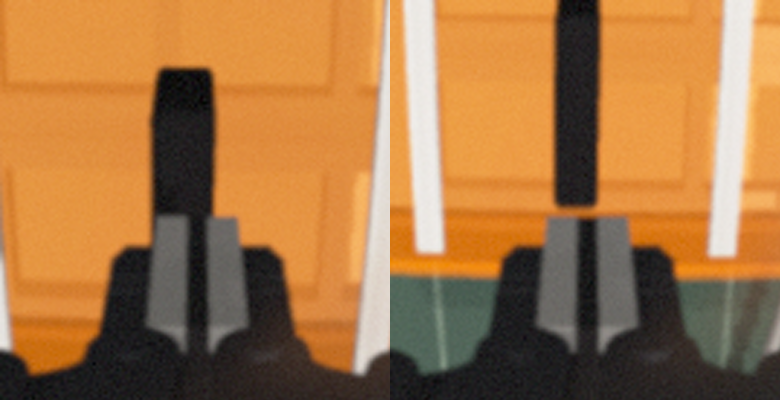

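Tips are at wrist row ≈254 in both, not hidden by the bar: they really end above it (expected row 239). Check with triangulation and the side picture.

```bash
python3 - <<'E'
from h import *
def tri(a,b):
    A=[];B=[]
    for n,u in (("top",a),("side",b)):
        p,d=ray(n,u);d/=np.linalg.norm(d);Q=np.eye(3)-np.outer(d,d);A.append(Q);B.append(Q@p)
    return np.linalg.lstsq(np.vstack(A),np.hstack(B),rcond=None)[0]
print("handle",tri((309.2,191.6),(318.4,230.7)),"button",tri((209.3,201.2),(267,167)),"resin cap",tri((349.3,148),(400,250)))
print(proj("side",[[570,-54,65],[625,-54,65],[598,-54,48],[598,-54,78]]))
t=camera("top");cv2.imwrite("pics/t2.png",t)
o=observe()["eef_pos"];print(proj("top",[o]))
s=cv2.imread("pics/s2.png")
cv2.imwrite("pics/s2c.png",np.hstack([cv2.resize(s[150:270,280:365],None,fx=5,fy=5,interpolation=cv2.INTER_CUBIC)[:600,:400],cv2.resize(t[150:240,270:330],(400,600),interpolation=cv2.INTER_CUBIC)]))
E
```

```text
handle [600.45304099 -58.3935888   64.36320341] button [566.01581201 297.82885668  59.90207135] resin cap [ 757.63131827 -202.67149125   75.45914256]
[[306.70855735 231.86901171]
 [326.10521857 227.72316645]
 [316.34352981 234.68118539]
 [316.86875854 225.91500397]]
[[308.76127587 188.53292461]]
```

View pics/s2c.png

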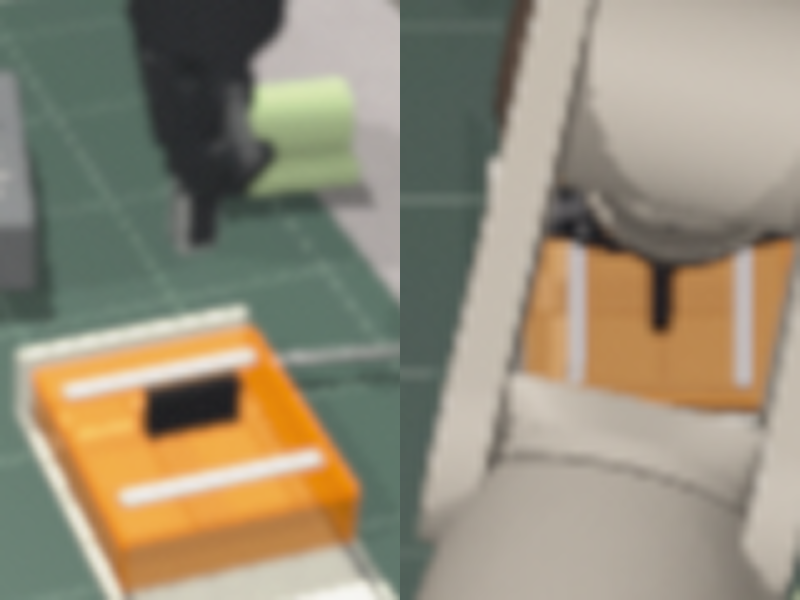

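Side view: tips at px ≈(319,200) where the numbers predict (318,211): the fingers end some 25 mm above where stated. Measure this by touching the bare mat gently with closed fingers at about (500,95).

```bash
python3 -m handwheel '[{"dx":33,"dy":50,"dz":0,"ax":0,"ay":0,"az":0,"gripper":0},{"dx":33,"dy":50,"dz":0,"ax":0,"ay":0,"az":0,"gripper":0},{"dx":32,"dy":49,"dz":30,"ax":0,"ay":0,"az":0,"gripper":0},{"dx":0,"dy":0,"dz":50,"ax":0,"ay":0,"az":0,"gripper":0},{"dx":0,"dy":0,"dz":35,"ax":0,"ay":0,"az":0,"gripper":0},{"dx":0,"dy":0,"dz":5,"ax":0,"ay":0,"az":0,"gripper":0},{"dx":0,"dy":0,"dz":0,"ax":0,"ay":0,"az":0,"gripper":0}]'; python3 -m handwheel '[{"dx":0,"dy":0,"dz":4,"ax":0,"ay":0,"az":0,"gripper":0},{"dx":0,"dy":0,"dz":4,"ax":0,"ay":0,"az":0,"gripper":0},{"dx":0,"dy":0,"dz":0,"ax":0,"ay":0,"az":0,"gripper":0}]'; python3 -c "
from h import *
s=camera('side');e=observe()['eef_pos'];print(e,proj('side',[e,[e[0],e[1],0]]));cv2.imwrite('pics/s3.png',cv2.resize(s[130:270,220:340],None,fx=4.2,fy=4.2,interpolation=cv2.INTER_CUBIC))"
```

```text
time_s: 5.03
eef_pos: [500.9, 93.1, 16.3]
tool_rot: [0.0, 1.0, -0.0, -0.0]
wrist_force: [-0.8, -0.1, 1.7]
width: -0.1
finger_force: 0.0
time_s: 5.4
eef_pos: [500.7, 93.1, 7.9]
tool_rot: [-0.0, 1.0, -0.0, -0.0]
wrist_force: [0.2, -0.4, -0.5]
width: 0.4
finger_force: 0.0
[500.75935338  93.1712137    8.04530802] [[265.87774174 220.95834417]
 [265.93734495 223.1180228 ]]
```

View pics/s3.png

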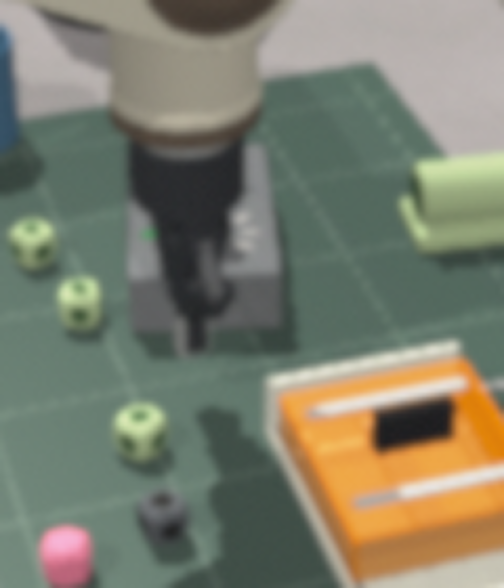

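No contact although nominal tips are below the table; tip at crop (190,352) sits ~30 mm high. Continue down carefully.

```bash
Z='"dx":0,"dy":0'; for i in 1 2; do :; done; python3 -m handwheel '[{"dx":0,"dy":0,"dz":4,"ax":0,"ay":0,"az":0,"gripper":0},{"dx":0,"dy":0,"dz":4,"ax":0,"ay":0,"az":0,"gripper":0},{"dx":0,"dy":0,"dz":0,"ax":0,"ay":0,"az":0,"gripper":0}]';python3 -m handwheel '[{"dx":0,"dy":0,"dz":4,"ax":0,"ay":0,"az":0,"gripper":0},{"dx":0,"dy":0,"dz":0,"ax":0,"ay":0,"az":0,"gripper":0}]'
```

```text
time_s: 5.82
eef_pos: [500.4, 93.2, -0.5]
tool_rot: [-0.0, 1.0, -0.0, -0.0]
wrist_force: [0.2, -0.5, 0.5]
width: 0.2
finger_force: 0.0
time_s: 6.08
eef_pos: [500.5, 93.2, -4.4]
tool_rot: [-0.0, 1.0, -0.0, -0.0]
wrist_force: [-0.1, -1.2, 0.1]
width: 0.7
finger_force: 0.0
```

```bash
python3 -m handwheel '[{"dx":0,"dy":0,"dz":4,"ax":0,"ay":0,"az":0,"gripper":0},{"dx":0,"dy":0,"dz":0,"ax":0,"ay":0,"az":0,"gripper":0}]';python3 -m handwheel '[{"dx":0,"dy":0,"dz":3,"ax":0,"ay":0,"az":0,"gripper":0},{"dx":0,"dy":0,"dz":0,"ax":0,"ay":0,"az":0,"gripper":0}]';python3 -c "
from h import *
s=camera('side');print(observe()['eef_pos']);cv2.imwrite('pics/s4.png',cv2.resize(s[130:270,220:340],None,fx=4.2,fy=4.2,interpolation=cv2.INTER_CUBIC))
a=cv2.imread('pics/s3.png');b=cv2.imread('pics/s4.png')
# finger strip dark rows
for n,i in(('s3',a),('s4',b)):print(n,cv2.cvtColor(i,cv2.COLOR_BGR2GRAY)[330:420:5,200])"
```

```text
time_s: 6.32
eef_pos: [500.5, 93.2, -8.4]
tool_rot: [-0.0, 1.0, -0.0, -0.0]
wrist_force: [0.1, 0.4, 0.1]
width: -0.4
finger_force: 0.0
time_s: 6.58
eef_pos: [500.6, 93.2, -11.4]
tool_rot: [-0.0, 1.0, -0.0, -0.0]
wrist_force: [-0.7, 1.3, -0.0]
width: 0.1
finger_force: 0.0
[500.60198584  93.20809604 -11.24102527]
s3 [ 49  48  47  51  70  94 108 113 118 120 116 114 114 115 114 107  96  83]
s4 [ 38  38  40  44  44  47  48  49  61  86 106 111 108  95  80  73  73  73]
```

```bash
python3 -m handwheel '[{"dx":0,"dy":0,"dz":4,"ax":0,"ay":0,"az":0,"gripper":0},{"dx":0,"dy":0,"dz":0,"ax":0,"ay":0,"az":0,"gripper":0}]' | sed -n 2,4p;python3 -m handwheel '[{"dx":0,"dy":0,"dz":3,"ax":0,"ay":0,"az":0,"gripper":0},{"dx":0,"dy":0,"dz":0,"ax":0,"ay":0,"az":0,"gripper":0}]'| sed -n 2,4p;python3 -m handwheel '[{"dx":0,"dy":0,"dz":2,"ax":0,"ay":0,"az":0,"gripper":0},{"dx":0,"dy":0,"dz":0,"ax":0,"ay":0,"az":0,"gripper":0}]'| sed -n 2,4p
```

```text
eef_pos: [500.5, 93.2, -15.5]
tool_rot: [-0.0, 1.0, -0.0, -0.0]
wrist_force: [-0.1, 0.5, 0.4]
eef_pos: [500.5, 93.2, -18.4]
tool_rot: [-0.0, 1.0, -0.0, -0.0]
wrist_force: [0.8, 0.4, 0.5]
eef_pos: [500.6, 93.2, -20.3]
tool_rot: [-0.0, 1.0, -0.0, -0.0]
wrist_force: [-0.5, -0.1, 0.5]
```

```bash
python3 -m handwheel '[{"dx":0,"dy":0,"dz":2,"ax":0,"ay":0,"az":0,"gripper":0},{"dx":0,"dy":0,"dz":0,"ax":0,"ay":0,"az":0,"gripper":0}]' | sed -n 2,4p;python3 -m handwheel '[{"dx":0,"dy":0,"dz":2,"ax":0,"ay":0,"az":0,"gripper":0},{"dx":0,"dy":0,"dz":0,"ax":0,"ay":0,"az":0,"gripper":0}]'| sed -n 2,4p;python3 -c "
from h import *
s=camera('side');w=camera('wrist');print(observe()['eef_pos'],observe()['joints']);
cv2.imwrite('pics/s5.png',np.hstack([cv2.resize(s[130:270,220:315],None,fx=4.2,fy=4.2,interpolation=cv2.INTER_CUBIC),cv2.resize(w[180:330,215:350],None,fx=2.9,fy=2.9)[:588,:400] if 0 else cv2.resize(w[150:360,210:353],(400,588))]))"
```

```text
eef_pos: [500.6, 93.2, -22.3]
tool_rot: [-0.0, 1.0, -0.0, -0.0]
wrist_force: [0.1, -0.6, -0.2]
eef_pos: [500.6, 93.2, -24.3]
tool_rot: [-0.0, 1.0, -0.0, -0.0]
wrist_force: [0.4, 0.2, -0.0]
[500.64881026  93.19754758 -24.15635377] [ 3.27279905e-02  2.07958299e-01  1.86127660e+00 -1.12306318e-04
  1.07249807e+00 -1.53818613e+00]
```

View pics/s5.png

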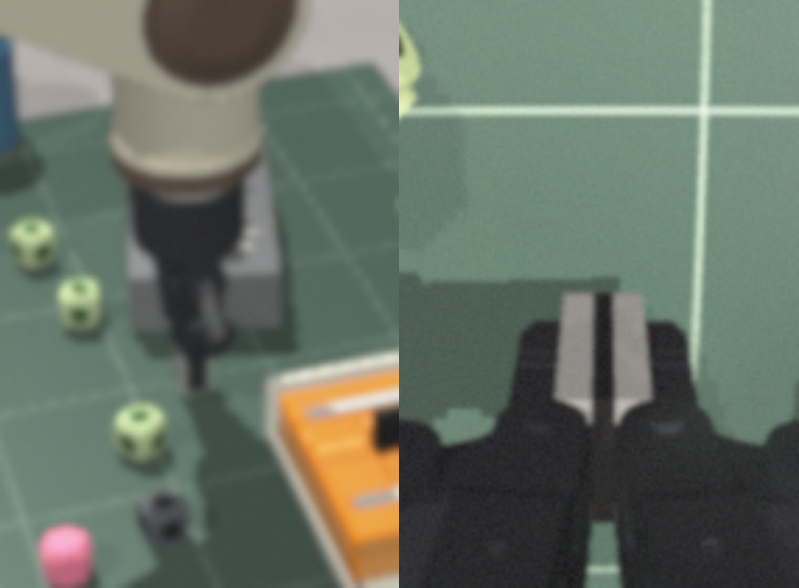

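Tips and their shadow nearly meet at (198,392): contact close. Two or three more small steps.

```bash
python3 -m handwheel '[{"dx":0,"dy":0,"dz":1.5,"ax":0,"ay":0,"az":0,"gripper":0},{"dx":0,"dy":0,"dz":0,"ax":0,"ay":0,"az":0,"gripper":0}]' | sed -n 2,4p;python3 -m handwheel '[{"dx":0,"dy":0,"dz":1.5,"ax":0,"ay":0,"az":0,"gripper":0},{"dx":0,"dy":0,"dz":0,"ax":0,"ay":0,"az":0,"gripper":0}]'| sed -n 2,4p
```

```text
eef_pos: [500.6, 93.2, -25.7]
tool_rot: [-0.0, 1.0, -0.0, -0.0]
wrist_force: [1.0, -0.9, -0.1]
eef_pos: [500.6, 93.2, -27.2]
tool_rot: [-0.0, 1.0, -0.0, -0.0]
wrist_force: [-0.3, 0.2, -0.2]
```

```bash
for i in 1; do python3 -m handwheel '[{"dx":0,"dy":0,"dz":1.5,"ax":0,"ay":0,"az":0,"gripper":0},{"dx":0,"dy":0,"dz":0,"ax":0,"ay":0,"az":0,"gripper":0}]' | sed -n 2,4p;python3 -m handwheel '[{"dx":0,"dy":0,"dz":1.5,"ax":0,"ay":0,"az":0,"gripper":0},{"dx":0,"dy":0,"dz":0,"ax":0,"ay":0,"az":0,"gripper":0}]'| sed -n 2,4p; done
```

```text
eef_pos: [500.6, 93.2, -28.8]
tool_rot: [-0.0, 1.0, -0.0, -0.0]
wrist_force: [-0.0, -0.6, 0.4]
eef_pos: [500.8, 93.2, -28.9]
tool_rot: [-0.0, 1.0, -0.0, 0.0]
wrist_force: [-9.9, -1.1, 23.7]
```

Contact at reported z = −28.8 (24 N): the tips stand 28.8 mm *behind* the reported TCP, i.e. fingers act 40 mm shorter than stated; the wrist view (row 254) agrees. New rule: shut tip z = reported z + 29. Now grip the handle at reported z ≈ 25.

```bash
python3 -m handwheel '[{"dx":0,"dy":0,"dz":-40,"ax":0,"ay":0,"az":0,"gripper":1},{"dx":0,"dy":0,"dz":-60,"ax":0,"ay":0,"az":0,"gripper":1},{"dx":-33,"dy":-50,"dz":-20,"ax":0,"ay":0,"az":0,"gripper":1},{"dx":-33,"dy":-50,"dz":0,"ax":0,"ay":0,"az":0,"gripper":1},{"dx":-31,"dy":-49,"dz":0,"ax":0,"ay":0,"az":0,"gripper":1},{"dx":0,"dy":0,"dz":40,"ax":0,"ay":0,"az":0,"gripper":1},{"dx":0,"dy":0,"dz":24,"ax":0,"ay":0,"az":0,"gripper":1},{"dx":0,"dy":0,"dz":0,"ax":0,"ay":0,"az":0,"gripper":0},{"dx":0,"dy":0,"dz":0,"ax":0,"ay":0,"az":0,"gripper":0},{"dx":0,"dy":0,"dz":0,"ax":0,"ay":0,"az":0,"gripper":0}]';python3 -m handwheel '[{"dx":0,"dy":0,"dz":0,"ax":0,"ay":0,"az":0,"gripper":0},{"dx":0,"dy":0,"dz":0,"ax":0,"ay":0,"az":0,"gripper":0}]'
```

```text
time_s: 10.22
eef_pos: [598.0, -55.2, 27.1]
tool_rot: [-0.0, 1.0, -0.0, 0.001]
wrist_force: [0.3, -0.9, -0.4]
width: 32.3
finger_force: 0.0
time_s: 10.48
eef_pos: [597.8, -55.3, 26.7]
tool_rot: [0.0, 1.0, -0.0, 0.001]
wrist_force: [-2.0, -0.2, 6.5]
width: 10.8
finger_force: 58.8
```

Gripped. Slide open.

```bash
python3 -m handwheel '[{"dx":0,"dy":-10,"dz":0,"ax":0,"ay":0,"az":0,"gripper":0},{"dx":0,"dy":-15,"dz":0,"ax":0,"ay":0,"az":0,"gripper":0},{"dx":0,"dy":-15,"dz":0,"ax":0,"ay":0,"az":0,"gripper":0},{"dx":0,"dy":-15,"dz":0,"ax":0,"ay":0,"az":0,"gripper":0},{"dx":0,"dy":-15,"dz":0,"ax":0,"ay":0,"az":0,"gripper":0},{"dx":0,"dy":-15,"dz":0,"ax":0,"ay":0,"az":0,"gripper":0},{"dx":0,"dy":-15,"dz":0,"ax":0,"ay":0,"az":0,"gripper":0},{"dx":0,"dy":-15,"dz":0,"ax":0,"ay":0,"az":0,"gripper":0},{"dx":0,"dy":-10,"dz":0,"ax":0,"ay":0,"az":0,"gripper":0},{"dx":0,"dy":0,"dz":0,"ax":0,"ay":0,"az":0,"gripper":0}]';python3 -m handwheel '[{"dx":0,"dy":-3,"dz":0,"ax":0,"ay":0,"az":0,"gripper":0},{"dx":0,"dy":-3,"dz":0,"ax":0,"ay":0,"az":0,"gripper":0},{"dx":0,"dy":0,"dz":0,"ax":0,"ay":0,"az":0,"gripper":0}]'
```

```text
time_s: 11.72
eef_pos: [596.2, -181.3, 26.7]
tool_rot: [0.0, 1.0, -0.0, -0.001]
wrist_force: [-17.0, -1.1, 15.0]
width: 10.8
finger_force: 60.0
time_s: 12.1
eef_pos: [596.1, -186.7, 26.7]
tool_rot: [0.0, 1.0, -0.0, -0.001]
wrist_force: [-17.2, -0.9, 15.4]
width: 10.8
finger_force: 61.6
```

```bash
python3 -m handwheel '[{"dx":2,"dy":-3,"dz":0,"ax":0,"ay":0,"az":0,"gripper":0},{"dx":0,"dy":-2,"dz":0,"ax":0,"ay":0,"az":0,"gripper":0},{"dx":0,"dy":0,"dz":0,"ax":0,"ay":0,"az":0,"gripper":0}]';python3 -m handwheel '[{"dx":0,"dy":-2,"dz":0,"ax":0,"ay":0,"az":0,"gripper":0},{"dx":0,"dy":-1,"dz":0,"ax":0,"ay":0,"az":0,"gripper":0},{"dx":0,"dy":0,"dz":0,"ax":0,"ay":0,"az":0,"gripper":0}]'
```

```text
time_s: 12.48
eef_pos: [596.1, -189.2, 26.7]
tool_rot: [-0.0, 1.0, 0.001, 0.001]
wrist_force: [0.5, 18.4, 9.7]
width: 10.4
finger_force: 61.2
time_s: 12.85
eef_pos: [596.1, -189.3, 26.7]
tool_rot: [-0.001, 1.0, 0.003, 0.0]
wrist_force: [-0.3, 40.7, 16.7]
width: 10.6
finger_force: 62.5
```

Open stop found at y ≈ −189, so shut handle/tray centre y ≈ −39; yaw ≈ −0.8°. Release and look over tray and nodes.

```bash
python3 -m handwheel '[{"dx":0,"dy":5,"dz":0,"ax":0,"ay":0,"az":0,"gripper":1},{"dx":0,"dy":0,"dz":0,"ax":0,"ay":0,"az":0,"gripper":1},{"dx":0,"dy":0,"dz":0,"ax":0,"ay":0,"az":0,"gripper":1},{"dx":0,"dy":0,"dz":-40,"ax":0,"ay":0,"az":0,"gripper":1},{"dx":0,"dy":30,"dz":-50,"ax":0,"ay":0,"az":0,"gripper":1},{"dx":20,"dy":50,"dz":-30,"ax":0,"ay":0,"az":0,"gripper":1},{"dx":20,"dy":50,"dz":0,"ax":0,"ay":0,"az":0,"gripper":1},{"dx":20,"dy":30,"dz":0,"ax":0,"ay":0,"az":0,"gripper":1},{"dx":0,"dy":0,"dz":0,"ax":0,"ay":0,"az":0,"gripper":1},{"dx":0,"dy":0,"dz":0,"ax":0,"ay":0,"az":0,"gripper":1}]'; python3 - <<'E'
from h import *
o=observe();im=camera("wrist");cv2.imwrite("pics/w3.png",im);print(o["time_s"],o["eef_pos"])
np.save("w3.npy",np.r_[o["eef_pos"],o["tool_rot"]])
out=cv2.resize(im[:285,50:530],None,fx=1.66,fy=1.66,interpolation=cv2.INTER_CUBIC);print(out.shape)
cv2.imwrite("pics/w3b.png",out)
for c,s in greens(im): 
    if s[4]>250:print(c,s,at("wrist",c,22,o).round(0))
E
```

```text
time_s: 14.1
eef_pos: [535.7, -29.8, 145.9]
tool_rot: [-0.0, 1.0, -0.0, 0.0]
wrist_force: [0.3, -0.8, 0.7]
width: 85.2
finger_force: 0.0
14.1 [535.70151024 -29.78634122 145.86330413]
(473, 797, 3)
[164.7  81.4] [146  63  39  37 963] [ 428. -140.   22.]
[366.9 102.4] [ 347   83   39   39 1005] [450.  46.  22.]
[ 40.1 107.3] [ 29  93  24  29 401] [ 436. -297.   22.]
[551.8 109.9] [540  93  20  36 436] [432. 281.  22.]
[502.9 114.1] [484  94  37  41 829] [447. 201.  22.]
[368.7 251.4] [ 348  203   47  105 2151] [598.  58.  22.]
[312.1 310.2] [276 304  60  30 421] [670.   2.  22.]
[443.3 381.5] [430 369  27  29 322] [820. 206.  22.]
```

View pics/w3b.png

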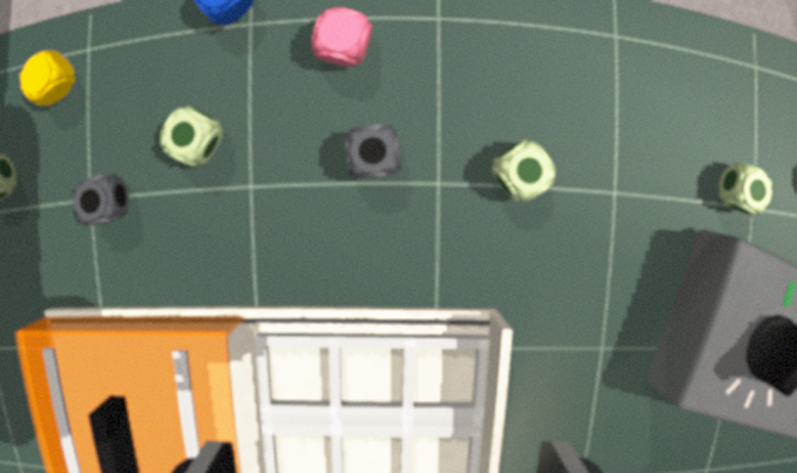

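Tray open: ribs at crop (335,370), (408,370), mid rib ≈(372,418); end wall (505,330). All five greens still in place. Compute tray centre, and turn the tool +90° to a nadir view of the node at (450,46).

```bash
cat >> h.py <<'E'
def look(name,n=None,tag="v"):
    """nadir view: position (top face centre, z=28) and yaw of the green node nearest to n"""
    o=observe();im=camera("wrist");cv2.imwrite(f"pics/{tag}.png",im)
    # rectify plane z=28 around n to 4 px/mm, image up=+x, left=+y
    s=4;H=45;g=np.array([[[n[0]+H-r/s,n[1]+H-c/s,28] for c in range(2*H*s)] for r in range(2*H*s)])
    uv=proj("wrist",g.reshape(-1,3),o).reshape(2*H*s,2*H*s,2).astype(np.float32)
    top=cv2.remap(im,uv[...,0],uv[...,1],cv2.INTER_CUBIC);cv2.imwrite(f"pics/{tag}_r.png",top)
    m=cv2.inRange(cv2.cvtColor(top,cv2.COLOR_BGR2HSV),(32,30,100),(62,170,255))
    m=cv2.morphologyEx(m,cv2.MORPH_CLOSE,np.ones((45,45)));m=cv2.morphologyEx(m,cv2.MORPH_OPEN,np.ones((15,15)))
    for c in cv2.findContours(m,cv2.RETR_EXTERNAL,cv2.CHAIN_APPROX_NONE)[0]:
        if cv2.contourArea(c)<3000:continue
        (cx,cy),(w,h),a=cv2.minAreaRect(c)
        yaw=(-a+45)%90-45
        x,y=n[0]+H-cy/s,n[1]+H-cx/s
        e=o["eef_pos"]
        print("node",round(x,1),round(y,1),"size",round(w/s,1),round(h/s,1),"yaw",round(yaw,1),"area",cv2.contourArea(c)/16,
          "| W90: dx",round(y-e[1],1),"dy",round(x-e[0],1),"az",round(-yaw,1),"z",e[2].round(1))
E
python3 - <<'E'
from h import *
v=np.load("w3.npy");o=dict(eef_pos=v[:3],tool_rot=v[3:])
for n,u,z in [("rib-",(335,372),18),("rib+",(408,372),18),("mid lo",(372,403),18),("mid hi",(372,433),18),("near rim",(372,336),18),("wall in",(492,390),46),("wall out",(510,330),46)]:print(n,at("wrist",np.array(u)/1.66+[50,0],z,o).round(1))
E
python3 -m handwheel '[{"dx":30,"dy":0,"dz":0,"ax":0,"ay":0,"az":0,"gripper":0.65},{"dx":30,"dy":0,"dz":0,"ax":0,"ay":0,"az":0,"gripper":0.65},{"dx":26,"dy":-2,"dz":0,"ax":0,"ay":0,"az":10,"gripper":0.65},{"dx":0,"dy":0,"dz":0,"ax":0,"ay":0,"az":10.5,"gripper":0.65},{"dx":0,"dy":0,"dz":0,"ax":0,"ay":0,"az":10.5,"gripper":0.65},{"dx":0,"dy":0,"dz":0,"ax":0,"ay":0,"az":10.5,"gripper":0.65},{"dx":0,"dy":0,"dz":0,"ax":0,"ay":0,"az":10.5,"gripper":0.65},{"dx":0,"dy":0,"dz":0,"ax":0,"ay":0,"az":10.5,"gripper":0.65},{"dx":0,"dy":0,"dz":0,"ax":0,"ay":0,"az":10.5,"gripper":0.65},{"dx":0,"dy":0,"dz":0,"ax":0,"ay":0,"az":10.5,"gripper":0.65}]'; python3 -m handwheel '[{"dx":0,"dy":0,"dz":0,"ax":0,"ay":0,"az":6.5,"gripper":0.65},{"dx":0,"dy":0,"dz":0,"ax":0,"ay":0,"az":0,"gripper":0.65}]'; python3 - <<'E'
from h import *
print(observe()["joints"].round(2))
look("wrist",(450,46),"n3")
E
```

```text
rib- [569.6 -61.3  18. ]
rib+ [569.5 -17.9  18. ]
mid lo [589.6 -39.4  18. ]
mid hi [610.  -39.6  18. ]
near rim [547.2 -39.1  18. ]
wall in [569.8  27.5  46. ]
wall out [535.3  35.1  46. ]
time_s: 15.4
eef_pos: [449.8, -32.2, 145.5]
tool_rot: [0.669, 0.744, -0.0, -0.0]
wrist_force: [-0.4, -0.3, -0.1]
width: 55.5
finger_force: 0.0
time_s: 15.65
eef_pos: [449.7, -32.0, 145.6]
tool_rot: [0.707, 0.707, -0.0, -0.0]
wrist_force: [0.1, 0.6, -1.0]
width: 55.2
finger_force: 0.0
[-0.24 -0.08  1.8  -0.    1.43 -0.24]
node 453.0 45.4 size 34.1 34.6 yaw 38.2 area 871.78125 | W90: dx 77.4 dy 3.3 az -38.2 z 145.6
node 450.1 2.5 size 89.8 2.5 yaw 0.0 area 191.4375 | W90: dx 34.5 dy 0.4 az -0.0 z 145.6
```

```bash
python3 - <<'E'
from h import *
t=[cv2.imread("pics/n3_r.png")]
v=np.load("w3.npy");o=dict(eef_pos=v[:3],tool_rot=v[3:]);im=cv2.imread("pics/w3.png")
for n in [(450,46),(428,-140),(447,201)]:
    g=np.array([[n[0]+45-r/4,n[1]+45-c/4,28.] for r in range(360) for c in range(360)])
    uv=proj("wrist",g,o).reshape(360,360,2).astype(np.float32);t.append(cv2.remap(im,uv[...,0],uv[...,1],cv2.INTER_CUBIC))
t=[cv2.resize(x,(300,300)) for x in t]
cv2.imwrite("pics/rc.png",np.vstack([np.hstack(t[:2]),np.hstack(t[2:])]))
E
```

```text
(no output)
```

View pics/rc.png

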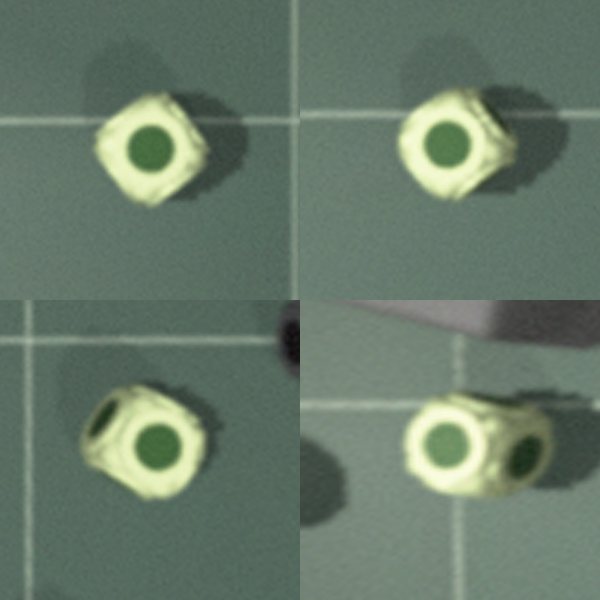

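Nadir view (top-left tile) shows a rounded square, corners at (160,95), (97,148), (150,205), (207,153): centre ≈(450.3,45.7), yaw ≈40–45°. Improve the mask (no big closing; hull of the blob).

```bash
sed -i 's/    m=cv2.morphologyEx(m,cv2.MORPH_CLOSE,np.ones((45,45)));m=cv2.morphologyEx(m,cv2.MORPH_OPEN,np.ones((15,15)))/    m=cv2.morphologyEx(m,cv2.MORPH_OPEN,np.ones((11,11)))/; s/        (cx,cy),(w,h),a=cv2.minAreaRect(c)/        c=cv2.convexHull(c);(_,_),(w,h),a=cv2.minAreaRect(c);M=cv2.moments(c);cx,cy=M["m10"]\/M["m00"],M["m01"]\/M["m00"]/' h.py; sed -i 's/<3000/<5000/' h.py; python3 - <<'E'
from h import *
look("wrist",(450,46),"n3")
E
```

```text
node 450.4 46.1 size 31.0 30.8 yaw 36.4 area 845.1875 | W90: dx 78.0 dy 0.7 az -36.4 z 145.6
```

```bash
python3 -m handwheel '[{"dx":39,"dy":0.7,"dz":10,"ax":0,"ay":0,"az":0,"gripper":0.65},{"dx":39,"dy":0,"dz":20,"ax":0,"ay":0,"az":0,"gripper":0.65},{"dx":0,"dy":0,"dz":30,"ax":0,"ay":0,"az":-9.5,"gripper":0.65},{"dx":0,"dy":0,"dz":30,"ax":0,"ay":0,"az":-9.5,"gripper":0.65},{"dx":0,"dy":0,"dz":25,"ax":0,"ay":0,"az":-9.5,"gripper":0.65},{"dx":0,"dy":0,"dz":25,"ax":0,"ay":0,"az":-9.5,"gripper":0.65},{"dx":0,"dy":0,"dz":23,"ax":0,"ay":0,"az":0,"gripper":0.65},{"dx":0,"dy":0,"dz":0,"ax":0,"ay":0,"az":0,"gripper":0.65},{"dx":0,"dy":0,"dz":0,"ax":0,"ay":0,"az":0,"gripper":0},{"dx":0,"dy":0,"dz":0,"ax":0,"ay":0,"az":0,"gripper":0}]'; python3 -m handwheel '[{"dx":0,"dy":0,"dz":0,"ax":0,"ay":0,"az":0,"gripper":0},{"dx":0,"dy":0,"dz":0,"ax":0,"ay":0,"az":0,"gripper":0},{"dx":0,"dy":0,"dz":0,"ax":0,"ay":0,"az":0,"gripper":0}]'
```

```text
time_s: 17.0
eef_pos: [450.8, 46.6, -16.0]
tool_rot: [0.438, 0.899, 0.0, 0.001]
wrist_force: [0.3, -0.2, -0.0]
width: 26.3
finger_force: 59.0
time_s: 17.38
eef_pos: [450.9, 46.6, -16.0]
tool_rot: [0.438, 0.899, 0.0, 0.001]
wrist_force: [-1.5, -0.3, 6.2]
width: 26.3
finger_force: 59.6
```

Held (26.3 mm). Lift, turn back, carry to pocket (+29,+44) at world (629.4,4.1).

```bash
python3 -m handwheel '[{"dx":0,"dy":0,"dz":-25,"ax":0,"ay":0,"az":0,"gripper":0},{"dx":0,"dy":0,"dz":-30,"ax":0,"ay":0,"az":9.7,"gripper":0},{"dx":0,"dy":0,"dz":-25,"ax":0,"ay":0,"az":9.7,"gripper":0},{"dx":0,"dy":0,"dz":0,"ax":0,"ay":0,"az":9.7,"gripper":0},{"dx":0,"dy":0,"dz":0,"ax":0,"ay":0,"az":9.7,"gripper":0},{"dx":-10.5,"dy":44.5,"dz":0,"ax":0,"ay":0,"az":0,"gripper":0},{"dx":-11,"dy":45,"dz":0,"ax":0,"ay":0,"az":0,"gripper":0},{"dx":-11,"dy":45,"dz":0,"ax":0,"ay":0,"az":0,"gripper":0},{"dx":-10,"dy":44,"dz":0,"ax":0,"ay":0,"az":0,"gripper":0},{"dx":0,"dy":0,"dz":0,"ax":0,"ay":0,"az":0,"gripper":0}]'
```

```text
time_s: 18.62
eef_pos: [630.1, 0.9, 62.8]
tool_rot: [0.712, 0.702, 0.0, 0.0]
wrist_force: [-0.8, 0.9, -0.5]
width: 26.6
finger_force: 59.2
```

```bash
python3 -m handwheel '[{"dx":3,"dy":-0.7,"dz":10,"ax":0,"ay":0,"az":0,"gripper":0},{"dx":0,"dy":0,"dz":30,"ax":0,"ay":0,"az":0,"gripper":0},{"dx":0,"dy":0,"dz":20,"ax":0,"ay":0,"az":0,"gripper":0},{"dx":0,"dy":0,"dz":9,"ax":0,"ay":0,"az":0,"gripper":0},{"dx":0,"dy":0,"dz":0,"ax":0,"ay":0,"az":0,"gripper":0}]';python3 -m handwheel '[{"dx":0,"dy":0,"dz":1.5,"ax":0,"ay":0,"az":0,"gripper":0},{"dx":0,"dy":0,"dz":0,"ax":0,"ay":0,"az":0,"gripper":0}]'
```

```text
time_s: 19.25
eef_pos: [626.9, 4.9, -4.8]
tool_rot: [0.712, 0.702, 0.0, 0.0]
wrist_force: [-9.3, -0.8, 19.1]
width: 26.3
finger_force: 129.7
time_s: 19.5
eef_pos: [627.4, 4.9, -5.2]
tool_rot: [0.712, 0.702, 0.0, 0.001]
wrist_force: [-12.7, -0.2, 33.1]
width: 26.8
finger_force: 133.9
```

Firm contact 3 mm above the expected height. Ease off, release a little, and look with the wrist camera numerically.

```bash
python3 -m handwheel '[{"dx":0,"dy":2,"dz":-2,"ax":0,"ay":0,"az":0,"gripper":0},{"dx":0,"dy":0,"dz":0,"ax":0,"ay":0,"az":0,"gripper":0.43},{"dx":0,"dy":0,"dz":0,"ax":0,"ay":0,"az":0,"gripper":0.43},{"dx":0,"dy":0,"dz":0,"ax":0,"ay":0,"az":0,"gripper":0.43}]';python3 -m handwheel '[{"dx":0,"dy":0,"dz":-30,"ax":0,"ay":0,"az":0,"gripper":0.43},{"dx":0,"dy":0,"dz":-50,"ax":0,"ay":0,"az":0,"gripper":0.65},{"dx":-40,"dy":0,"dz":-50,"ax":0,"ay":0,"az":0,"gripper":0.65},{"dx":-38,"dy":0,"dz":-15,"ax":0,"ay":0,"az":0,"gripper":0.65},{"dx":0,"dy":0,"dz":0,"ax":0,"ay":0,"az":0,"gripper":0.65}]';python3 - <<'E'
from h import *
look("wrist",(629,4),"p1")
o=observe();im=cv2.imread("pics/p1.png")
cv2.imwrite("pics/p1b.png",cv2.resize(im[:300,120:440],None,fx=2,fy=2,interpolation=cv2.INTER_CUBIC))
E
```

```text
time_s: 20.0
eef_pos: [629.0, 4.8, -6.1]
tool_rot: [0.712, 0.702, -0.0, -0.0]
wrist_force: [1.2, 0.7, 0.3]
width: 36.9
finger_force: 0.1
time_s: 20.62
eef_pos: [628.6, -74.6, 139.2]
tool_rot: [0.713, 0.701, 0.0, 0.001]
wrist_force: [-0.2, -0.1, -1.0]
width: 55.5
finger_force: 0.0
node 629.6 4.0 size 33.2 29.8 yaw 0.0 area 889.03125 | W90: dx 78.5 dy 1.0 az -0.0 z 139.2
```

```bash
cat >> h.py <<'E'
def asc(f,step=5,lo=60,hi=300):
    im=cv2.imread(f)[lo:hi,lo:hi];im=cv2.resize(im,None,fx=1/step,fy=1/step,interpolation=cv2.INTER_AREA)
    h=cv2.cvtColor(im,cv2.COLOR_BGR2HSV)
    for r in h: print("".join("g" if (30<a<65 and s>28 and v>100) else ("D" if v<95 else ("+" if v<170 else ("." if v<225 else " "))) for a,s,v in r))
E
python3 -c "
from h import *
asc('pics/p1_r.png')"
```

```text
.++++..................                       
  .+++...................                       
  .+++......+++++++......                       
  .+++.....+++++++++......                      
  .+++....++++++++++.    ....                   
  .+++....++++++++++.       .                   
   +++....++++++++++..........                  
  .+++...+++++++++++............ ... .       ...
  .+++..+++++++++++++++++..          ..     ....
  .+++..++++..............          ....    ....
  .+++..++++.......gggggggggg ..........    ....
  .+++..++++.....gggggggggggggg+........    ....
  .+++..++++.+.gggggggggggggggggg.....+.... ....
  .+++..++++..gggggggggggggggggggg....+++.. ....
  .+++...+++.ggggggggggggggggggggg+...+++.. ....
  .+++...++++ggggggggg++DDggggggggg+..+++.......
  .+++...+++.ggggggggDDDDDDDgggggggg..+++.......
  .+++...++.ggggggggDDDDDDDD+ggggggg..+++.......
  .+++...++.ggggggg+DDDDDDDDDggggggg..+++.......
  .+++..++++gggggggDDDDDDDDDDggggggg..+++.......
  .+++...++.ggggggg+DDDDDDDDDggggggg..++........
  .+++...++.ggggggggDDDDDDDDDggggggg..+++.......
  .+++...++.gggggggg+DDD
[... 521 characters left out ...]
...+++++gggggg+DDDDDD+gggggg++.++.    ..++
  .+++...+++.+gggggDDDDDDDDDDggggg+..+..    ...+
  .+++...++++++gggggDDDDDDDDggggg+++++..    .+++
  .+++...+++++++ggggggggggggggg.........    ....
  .++.......+..++...........  .....  .       ...
  .++...............                            
  .++...............                            
  .++...............                            
  .++................                           
  .++................                           
  .++.....+++++++++..                           
  .++.....+++++++++..                           
  .++.........+...+..                           
  .++................                           
  .++............++.
```

The picture shows the node tilted ~20° about y: its −x face bore is visible (lower side) — it leans on the mid rib. Regrasp along x to square it up, centre it and set it down again.

```bash
python3 -m handwheel '[{"dx":40,"dy":1,"dz":20,"ax":0,"ay":0,"az":0,"gripper":0.5},{"dx":38.5,"dy":0,"dz":40,"ax":0,"ay":0,"az":0,"gripper":0.5},{"dx":0,"dy":0,"dz":40,"ax":0,"ay":0,"az":0,"gripper":0.5},{"dx":0,"dy":0,"dz":25,"ax":0,"ay":0,"az":0,"gripper":0.5},{"dx":0,"dy":0,"dz":17,"ax":0,"ay":0,"az":0,"gripper":0.5},{"dx":0,"dy":0,"dz":0,"ax":0,"ay":0,"az":0,"gripper":0.5}]';python3 -m handwheel '[{"dx":0,"dy":0,"dz":0,"ax":0,"ay":0,"az":0,"gripper":0},{"dx":0,"dy":0,"dz":0,"ax":0,"ay":0,"az":0,"gripper":0},{"dx":0,"dy":0,"dz":0,"ax":0,"ay":0,"az":0,"gripper":0}]'
```

```text
time_s: 21.42
eef_pos: [629.5, 6.7, -5.3]
tool_rot: [0.712, 0.702, -0.001, -0.001]
wrist_force: [0.1, 0.3, -0.6]
width: 43.0
finger_force: 0.0
time_s: 21.8
eef_pos: [630.8, 6.1, -3.2]
tool_rot: [0.712, 0.702, 0.0, 0.001]
wrist_force: [0.8, 0.8, 3.6]
width: 29.7
finger_force: 56.0
```

Width 29.7, not flush: gripped too high. Open, go 6 mm lower and grip again.

```bash
python3 -m handwheel '[{"dx":0,"dy":0,"dz":0,"ax":0,"ay":0,"az":0,"gripper":0.5},{"dx":0,"dy":0,"dz":0,"ax":0,"ay":0,"az":0,"gripper":0.5},{"dx":-1,"dy":-1,"dz":3,"ax":0,"ay":0,"az":0,"gripper":0.5},{"dx":-1,"dy":0,"dz":3,"ax":0,"ay":0,"az":0,"gripper":0.5},{"dx":0,"dy":0,"dz":0,"ax":0,"ay":0,"az":0,"gripper":0.5},{"dx":0,"dy":0,"dz":0,"ax":0,"ay":0,"az":0,"gripper":0.5}]';python3 -m handwheel '[{"dx":0,"dy":0,"dz":0,"ax":0,"ay":0,"az":0,"gripper":0},{"dx":0,"dy":0,"dz":0,"ax":0,"ay":0,"az":0,"gripper":0},{"dx":0,"dy":0,"dz":0,"ax":0,"ay":0,"az":0,"gripper":0},{"dx":0,"dy":0,"dz":0,"ax":0,"ay":0,"az":0,"gripper":0}]'
```

```text
time_s: 22.55
eef_pos: [629.3, 4.2, -10.0]
tool_rot: [0.712, 0.702, -0.0, 0.0]
wrist_force: [0.5, -0.9, 0.4]
width: 42.5
finger_force: 0.0
time_s: 23.05
eef_pos: [629.7, 4.2, -9.5]
tool_rot: [0.712, 0.702, 0.0, 0.0]
wrist_force: [0.7, -0.3, 4.8]
width: 31.9
finger_force: 54.6
```

```bash
python3 -m handwheel '[{"dx":0,"dy":0,"dz":-10,"ax":0,"ay":0,"az":0,"gripper":0},{"dx":0,"dy":0,"dz":-10,"ax":0,"ay":0,"az":0,"gripper":0},{"dx":0,"dy":0,"dz":0,"ax":0,"ay":0,"az":0,"gripper":0},{"dx":0,"dy":0,"dz":0,"ax":0,"ay":0,"az":0,"gripper":0}]'; python3 - <<'E'
from h import *
im=camera("wrist");o=observe();e=o["eef_pos"];print(proj("wrist",[e+[0,0,39],e+[0,0,16]],o))
cv2.imwrite("pics/q.png",cv2.resize(im[160:360,182:382],(360,360)))
asc("pics/q.png",6,0,360)
E
```

```text
time_s: 23.55
eef_pos: [629.2, 4.2, 9.9]
tool_rot: [0.712, 0.702, -0.0, -0.0]
wrist_force: [0.1, 0.1, -0.5]
width: 32.1
finger_force: 53.5
[[282.74402418 278.20357093]
 [282.7618415  256.66166271]]
++++++++++++++++++++++++++++++++++++++++++++++g+++++++++++++
++++++++++++++++++++++++++++++++++++++++++++++g+++++++++++++
++++++++++++++++++++++++++++++++++++++++++++++g+++++++++++++
++++++++++++++++++++++++++++++++++++++++++++++g+++++++++++++
++++++++++++++++++++++++++++++++++++++++++++++g+++++++++++++
++++++++++++++++++++++++++++++++++++++++++++++g+++++++++++++
++++++++++++++++++++++++++++++++++++++++++++++++++++++++++++
++++++++++++++++++++++++++++++++++++++++++++++++++++++++++++
+++++++++++++++++++++++++++++++++++++++++++++g++++++++++++++
+++.....+...........................................++++++++
....................................................++++++++
.....................................................+++++++
......................................................+++++g
.......................................................++ggg
................................................
[... 2057 characters left out ...]
         .+DDDDDDDDDDDDDDDDDD
DDDDDDDDDDDDDDDDDDD+..+......           .+DDDDDDDDDDDDDDDDDD
DDDDDDDDDDDDDDDDDDD+..+.......         .++DDDDDDDDDDDDDDDDDD
DDDDDDDDDDDDDDDDDDD...+++++++++++...++++++DDDDDDDDDDDDDDDDDD
DDDDDDDDDDDDDDDDDD+...++++++++++++++++++++D+DDDDDDDDDDDDDDDD
DDDDDDDDDDDDDDDD+  ...++++++++++++++++++...+DDDDDDDDDDDDDDDD
DDDDDDDDDDDDDDDD+   .......................+DDDDDDDDDDDDDDDD
DDDDDDDDDDDDDDDD+    ......................+DDDDDDDDDDDDDDDD
DDDDDDDDDDDDDDDDD   ...+...................+DDDDDDDDDDDDDDDD
DDDDDDDDDDDDDDDDD. ....+...................+DDDDDDDDDDDDDDDD
DD++DDDDDDDDDDDDD......+...................+DDDDDDDDDDDDDDDD
DD. DDDDDDDDDDDDD+++++++..............+++++DDDDDDDDDDDDDDDDD
```

It is still held askew. There's plenty of time: set it down on the free mat at (500,95), where it will settle flat, and pick it afresh.

```bash
python3 -m handwheel '[{"dx":0,"dy":0,"dz":-30,"ax":0,"ay":0,"az":0,"gripper":0},{"dx":0,"dy":0,"dz":-30,"ax":0,"ay":0,"az":0,"gripper":0},{"dx":23,"dy":-33,"dz":0,"ax":0,"ay":0,"az":0,"gripper":0},{"dx":23,"dy":-32,"dz":0,"ax":0,"ay":0,"az":0,"gripper":0},{"dx":23,"dy":-32,"dz":0,"ax":0,"ay":0,"az":0,"gripper":0},{"dx":22,"dy":-32,"dz":10,"ax":0,"ay":0,"az":0,"gripper":0},{"dx":0,"dy":0,"dz":40,"ax":0,"ay":0,"az":0,"gripper":0},{"dx":0,"dy":0,"dz":25,"ax":0,"ay":0,"az":0,"gripper":0},{"dx":0,"dy":0,"dz":0,"ax":0,"ay":0,"az":0,"gripper":0},{"dx":0,"dy":0,"dz":0,"ax":0,"ay":0,"az":0,"gripper":0}]';python3 -m handwheel '[{"dx":0,"dy":0,"dz":4,"ax":0,"ay":0,"az":0,"gripper":0},{"dx":0,"dy":0,"dz":4,"ax":0,"ay":0,"az":0,"gripper":0},{"dx":0,"dy":0,"dz":0,"ax":0,"ay":0,"az":0,"gripper":0}]'
```

```text
time_s: 24.85
eef_pos: [502.1, 96.9, -4.1]
tool_rot: [0.712, 0.702, 0.0, 0.0]
wrist_force: [-0.0, 0.4, 0.7]
width: 32.0
finger_force: 53.7
time_s: 25.22
eef_pos: [501.4, 96.9, -13.2]
tool_rot: [0.712, 0.702, -0.0, -0.0]
wrist_force: [0.4, 0.0, -0.2]
width: 31.9
finger_force: 53.7
```

```bash
python3 -m handwheel '[{"dx":0,"dy":0,"dz":2,"ax":0,"ay":0,"az":0,"gripper":0},{"dx":0,"dy":0,"dz":2,"ax":0,"ay":0,"az":0,"gripper":0},{"dx":0,"dy":0,"dz":0,"ax":0,"ay":0,"az":0,"gripper":0}]';python3 -m handwheel '[{"dx":0,"dy":0,"dz":0,"ax":0,"ay":0,"az":0,"gripper":0.7},{"dx":0,"dy":0,"dz":0,"ax":0,"ay":0,"az":0,"gripper":0.7},{"dx":0,"dy":0,"dz":0,"ax":0,"ay":0,"az":0,"gripper":0.7},{"dx":0,"dy":0,"dz":-30,"ax":0,"ay":0,"az":0,"gripper":0.7},{"dx":0,"dy":0,"dz":-45,"ax":0,"ay":0,"az":0,"gripper":0.7},{"dx":-26,"dy":0,"dz":-45,"ax":0,"ay":0,"az":0,"gripper":0.7},{"dx":-26,"dy":0,"dz":-35,"ax":0,"ay":0,"az":0,"gripper":0.7},{"dx":-26,"dy":0,"dz":0,"ax":0,"ay":0,"az":0,"gripper":0.7},{"dx":0,"dy":0,"dz":0,"ax":0,"ay":0,"az":0,"gripper":0.7},{"dx":0,"dy":0,"dz":0,"ax":0,"ay":0,"az":0,"gripper":0.7}]'; python3 - <<'E'
from h import *
look("wrist",(501,97),"n3")
asc("pics/n3_r.png",5,90,270)
E
```

```text
time_s: 25.6
eef_pos: [501.4, 97.0, -17.2]
tool_rot: [0.712, 0.702, -0.0, -0.0]
wrist_force: [-0.6, 0.3, -0.2]
width: 32.0
finger_force: 53.7
time_s: 26.85
eef_pos: [500.3, 19.4, 137.7]
tool_rot: [0.712, 0.702, -0.0, -0.0]
wrist_force: [-0.3, 0.8, 0.9]
width: 59.7
finger_force: 0.0
node 496.4 96.6 size 30.2 30.0 yaw 0.0 area 836.8125 | W90: dx 77.2 dy -3.9 az -0.0 z 137.7
++++++++++++++++++++++++++++++++++++
++++++++++++++++++++++++++++++++++++
++++++++++++++++++++++++++++++++++++
++++++++++++++++++++++++++++++++++++
+++++++++g++++++++++++++++++++++++++
++++++++++++++++++++++++++++++++++++
++++++++++++++++++++++++++++++++++++
+++++++++g++++++++++++++++++++++++++
++++++++++++++++++++++++++++++++++++
+++++++++++++gggggg+++++++++++++++++
+++++++++gggggggggggggggggg+DDDDDDD+
+++++++++gggggggggggggggggggDDDDDDDD
++++++++ggggggggggggggggggggDDDDDDDD
+++++++gggggggggggggggggggggggDDDDDD
+++++++gggggggggggggggggggggggDDDDDD
+++++++gggggggggggggggggggggggDDDDDD
+++++++ggggggggggggggggggggggg+DDDDD
++++++gggggggggggggggggggggggggDDDDD
++++++gggggggggggggggggggggggggDDDDD
++++++gggggggggggggggggggggggggDDDDD
++++++gggggggggggggggggggggggggDDDDD
++++++gggggggggggggggggggggggggDDDDD
++++++gggggggggggggggggggggggggDDDDD
++++++gggggggggggggggggggggggggDDDDD
++++++gggggggggggggggggggggggggDDDDD
++++++gggggggggggggggggggggggggDDDDD
++++++gggggggggggggggggggggggg+DDDDD
++++++ggggggggggggggggggggggggDDDDDD
++++++ggggggggggggggggggggggggDDDDDD
+++++++gggggggggggggggggggggggDDDDDD
+++++++gggggggggggggggggggggg+DDDDD+
++++++++ggggggggggggggggggggg+++++++
+++++++++ggggggggggggggggggg++++++++
+++++++++ggggggggggggggggg++++++++++
+++++++++g++++++++++++++++++++++++++
++++++++++++++++++++++++++++++++++++
```

Node now lies flat at (496.4,96.6), yaw ≈0. Pick it again.

```bash
python3 -m handwheel '[{"dx":26,"dy":-2,"dz":30,"ax":0,"ay":0,"az":0,"gripper":0.65},{"dx":26,"dy":-2,"dz":30,"ax":0,"ay":0,"az":0,"gripper":0.65},{"dx":25,"dy":0,"dz":40,"ax":0,"ay":0,"az":0,"gripper":0.65},{"dx":0,"dy":0,"dz":35,"ax":0,"ay":0,"az":0,"gripper":0.65},{"dx":0,"dy":0,"dz":20.5,"ax":0,"ay":0,"az":0,"gripper":0.65},{"dx":0,"dy":0,"dz":0,"ax":0,"ay":0,"az":0,"gripper":0.65},{"dx":0,"dy":0,"dz":0,"ax":0,"ay":0,"az":0,"gripper":0.65}]';python3 -m handwheel '[{"dx":0,"dy":0,"dz":0,"ax":0,"ay":0,"az":0,"gripper":0},{"dx":0,"dy":0,"dz":0,"ax":0,"ay":0,"az":0,"gripper":0},{"dx":0,"dy":0,"dz":0,"ax":0,"ay":0,"az":0,"gripper":0},{"dx":0,"dy":0,"dz":0,"ax":0,"ay":0,"az":0,"gripper":0}]'
```

```text
time_s: 27.78
eef_pos: [497.9, 96.4, -16.7]
tool_rot: [0.712, 0.702, 0.0, 0.0]
wrist_force: [0.5, -0.3, 0.3]
width: 55.7
finger_force: 0.0
time_s: 28.28
eef_pos: [498.2, 96.1, -16.4]
tool_rot: [0.712, 0.702, 0.001, 0.001]
wrist_force: [-1.1, 0.2, 8.4]
width: 26.4
finger_force: 59.9
```

```bash
python3 -m handwheel '[{"dx":0,"dy":0,"dz":-30,"ax":0,"ay":0,"az":0,"gripper":0},{"dx":0,"dy":0,"dz":-40,"ax":0,"ay":0,"az":0,"gripper":0},{"dx":-23,"dy":33,"dz":0,"ax":0,"ay":0,"az":0,"gripper":0},{"dx":-23,"dy":33,"dz":0,"ax":0,"ay":0,"az":0,"gripper":0},{"dx":-23,"dy":33,"dz":0,"ax":0,"ay":0,"az":0,"gripper":0},{"dx":-22.5,"dy":33,"dz":0,"ax":0,"ay":0,"az":0,"gripper":0},{"dx":0,"dy":0,"dz":20,"ax":0,"ay":0,"az":0,"gripper":0},{"dx":0,"dy":0,"dz":0,"ax":0,"ay":0,"az":0,"gripper":0},{"dx":0,"dy":0,"dz":0,"ax":0,"ay":0,"az":0,"gripper":0}]'; python3 - <<'E'
from h import *
im=camera("wrist")
cv2.imwrite("pics/q.png",cv2.resize(im[160:360,182:382],(360,360)))
asc("pics/q.png",6,120,300)
E
```

```text
time_s: 29.4
eef_pos: [627.8, 3.3, 33.0]
tool_rot: [0.712, 0.702, -0.0, -0.0]
wrist_force: [0.1, 0.2, -0.1]
width: 26.6
finger_force: 59.2
   ...................  ..++..
   .                 .    +.  
          .          .    +.  
   . ggggggggggg     .    +. .
   ggg+DDDDDDDggg         +. .
   gggDDDDDDDDDggg        +. .
 .ggggggDDDDDgggggg       +. .
 gggggggggggggggggg .     +. .
.ggggggggggggggggggg...   +  .
+ggggggggggggggggggg+++  .+  +
+ggggggggggggggggggD+++. .+  +
DggggggggggggggggggD+++++++  g
DggggggggggggggggggDD+++DDD. g
DggggggggggggggggggDD++++DD+.g
Dggggggg++++gggggggDD++++DDD+g
Dgggggg+++++++gggggDD++++DDD+g
DDgggg++++++++gggggDD++++DDDDg
DDgggg++++++++gggggDD+++++DDDg
DDggggg+++++++gggggDDD++++DDDD
DDggggg++++++ggggggDDD++++DDDD
DDggggggg++ggggggggDD+..+DDDDD
DD+ggggggggggggggg+DD+++DDDDDD
DD+gggggggggggggg .DDD+DDDDDDD
DD....gggggggg.   .DDDDDDDDDDD
DD.++++.          .DDDDDDDDDDD
D+.++++++.........+DDDDDDDDDDD
D+..+++++.........+DDDDDDDDDDD
D+..++++..        .+DDDDDDDDDD
D+........        .+DDDDDDDDDD
D+........         +DDDDDDDDDD
```

Held upright. Fine-position and lower.

```bash
python3 -m handwheel '[{"dx":1,"dy":2,"dz":15,"ax":0,"ay":0,"az":0,"gripper":0},{"dx":0,"dy":0,"dz":15,"ax":0,"ay":0,"az":0,"gripper":0},{"dx":0,"dy":0,"dz":4,"ax":0,"ay":0,"az":0,"gripper":0},{"dx":0,"dy":0,"dz":0,"ax":0,"ay":0,"az":0,"gripper":0},{"dx":0,"dy":0,"dz":0,"ax":0,"ay":0,"az":0,"gripper":0}]';python3 -m handwheel '[{"dx":0,"dy":0,"dz":2,"ax":0,"ay":0,"az":0,"gripper":0},{"dx":0,"dy":0,"dz":2,"ax":0,"ay":0,"az":0,"gripper":0},{"dx":0,"dy":0,"dz":0,"ax":0,"ay":0,"az":0,"gripper":0}]'
```

```text
time_s: 30.08
eef_pos: [630.5, 3.6, -1.2]
tool_rot: [0.712, 0.702, 0.0, 0.0]
wrist_force: [0.9, 0.3, -0.4]
width: 26.4
finger_force: 59.2
time_s: 30.45
eef_pos: [630.2, 3.7, -5.7]
tool_rot: [0.712, 0.702, -0.0, -0.0]
wrist_force: [-0.1, -0.7, -0.9]
width: 26.7
finger_force: 59.2
```

```bash
python3 -m handwheel '[{"dx":0,"dy":0,"dz":2,"ax":0,"ay":0,"az":0,"gripper":0},{"dx":0,"dy":0,"dz":0.5,"ax":0,"ay":0,"az":0,"gripper":0},{"dx":0,"dy":0,"dz":0,"ax":0,"ay":0,"az":0,"gripper":0}]'
```

```text
time_s: 30.82
eef_pos: [630.2, 3.6, -8.1]
tool_rot: [0.712, 0.702, -0.0, -0.0]
wrist_force: [-0.9, 0.3, 0.1]
width: 26.7
finger_force: 59.2
```

Just above the floor (expected −8.4). Release, rise and check.

```bash
python3 -m handwheel '[{"dx":0,"dy":0,"dz":0,"ax":0,"ay":0,"az":0,"gripper":0.43},{"dx":0,"dy":0,"dz":0,"ax":0,"ay":0,"az":0,"gripper":0.43},{"dx":0,"dy":0,"dz":0,"ax":0,"ay":0,"az":0,"gripper":0.43},{"dx":0,"dy":0,"dz":-15,"ax":0,"ay":0,"az":0,"gripper":0.43},{"dx":0,"dy":0,"dz":-35,"ax":0,"ay":0,"az":0,"gripper":0.43},{"dx":-26,"dy":0,"dz":-50,"ax":0,"ay":0,"az":0,"gripper":0.65},{"dx":-26,"dy":0,"dz":-50,"ax":0,"ay":0,"az":0,"gripper":0.65},{"dx":-26,"dy":0,"dz":0,"ax":0,"ay":0,"az":0,"gripper":0.65},{"dx":0,"dy":0,"dz":0,"ax":0,"ay":0,"az":0,"gripper":0.65}]'; python3 - <<'E'
from h import *
look("wrist",(629,4),"p1")
asc("pics/p1_r.png",6)
E
```

```text
time_s: 31.95
eef_pos: [629.3, -75.8, 143.5]
tool_rot: [0.713, 0.702, 0.0, 0.001]
wrist_force: [0.3, 0.6, -0.9]
width: 55.3
finger_force: 0.0
node 630.0 4.2 size 29.5 29.0 yaw 0.0 area 781.0625 | W90: dx 80.0 dy 0.7 az -0.0 z 143.5
  .++................                   
  .++................                   
  .++......+++++.....                   
  .++.....++++++.                       
  .++....+++++++.                       
  .++....+++++++.........               
  .++...+++++++++.........    ..     ...
  .++...++.+++++++++.                ...
  .++...++...........                ...
  .++..+++.....ggg.g..   ........    ...
  .++..+++...gggggggggggggg+...+..   ...
  .++..+++++gggggggggggggggg......   ...
  .++..++++gggggggggggggggggg+..+.   ...
  .++..++++gggggggggggggggggg+..+... ...
  +++...++gggggggggggggggggggg..++.. ...
  +++...++gggggggggggggggggggg..++.. ...
  +++..+++gggggggggggggggggggg..++......
  +++...++gggggggggggggggggggg..++......
  +++..++.gggggggggggggggggggg..++......
  +++...+.gggggggggggggggggggg..++......
  +++...+.gggggggggggggggggggg..++......
  +++...+.gggggggggggggggggggg..++.. ...
  +++...+.gggggggggggggggggggg..++.  ...
  +++..++.gggggggggggggggggggg..++.  ...
  +++..++.gggggggggggggggggggg.+++.  ...
  +++..++.+ggggggggggggggggggg.++.. ....
  +++..++++gggggggggggggggggg+....  ..+.
  +++..+++.+gggggggggggggggg... .   ..++
  +++..+++.++gggggggggggggg.        ..++
  +++..+++++++.....g..          .   ..++
  +++...++++++++......   ........   ....
  +++............                     ..
  +++............                       
  +++............                       
  +++............                       
  +++............                       
  +++....++++++..                       
  +++.......+++..                       
  +++............                       
  +++.........+..
```

Seated flat and centred (29.5×29 mm). Next: node at (428,−140); nadir view.

```bash
python3 -m handwheel '[{"dx":-36,"dy":-50,"dz":0,"ax":0,"ay":0,"az":0,"gripper":0.65},{"dx":-36,"dy":-50,"dz":0,"ax":0,"ay":0,"az":0,"gripper":0.65},{"dx":-35,"dy":-50,"dz":0,"ax":0,"ay":0,"az":0,"gripper":0.65},{"dx":-35,"dy":-51,"dz":0,"ax":0,"ay":0,"az":0,"gripper":0.65},{"dx":0,"dy":0,"dz":0,"ax":0,"ay":0,"az":0,"gripper":0.65},{"dx":0,"dy":0,"dz":0,"ax":0,"ay":0,"az":0,"gripper":0.65}]'; python3 - <<'E'
from h import *
look("wrist",(428,-140),"n2")
print([(c,at("wrist",c,22).round(0)) for c,s in greens(cv2.imread("pics/n2.png")) if s[4]>250])
E
```

```text
time_s: 32.75
eef_pos: [426.6, -213.1, 142.3]
tool_rot: [0.712, 0.702, 0.0, 0.0]
wrist_force: [-0.0, -0.5, 0.3]
width: 55.2
finger_force: 0.0
node 427.4 -142.7 size 30.8 30.7 yaw -34.2 area 852.46875 | W90: dx 70.3 dy 0.8 az 34.2 z 142.3
[(array([282.5, 115. ]), array([ 428., -142.,   22.])), (array([541.9, 135.5]), array([ 721., -146.,   22.])), (array([401.1, 246.6]), array([ 548., -272.,   22.])), (array([292.3, 268.1]), array([ 436., -293.,   22.]))]
```

```bash
python3 -m handwheel '[{"dx":35,"dy":0,"dz":20,"ax":0,"ay":0,"az":0,"gripper":0.57},{"dx":35,"dy":0,"dz":20,"ax":0,"ay":0,"az":0,"gripper":0.57},{"dx":0,"dy":0,"dz":30,"ax":0,"ay":0,"az":8.4,"gripper":0.57},{"dx":0,"dy":0,"dz":30,"ax":0,"ay":0,"az":8.4,"gripper":0.57},{"dx":0,"dy":0,"dz":25,"ax":0,"ay":0,"az":8.4,"gripper":0.57},{"dx":0,"dy":0,"dz":20,"ax":0,"ay":0,"az":8.2,"gripper":0.57},{"dx":0,"dy":0,"dz":14,"ax":0,"ay":0,"az":0,"gripper":0.57},{"dx":0,"dy":0,"dz":0,"ax":0,"ay":0,"az":0,"gripper":0.57},{"dx":0,"dy":0,"dz":0,"ax":0,"ay":0,"az":0,"gripper":0.57}]';python3 -m handwheel '[{"dx":0,"dy":0,"dz":0,"ax":0,"ay":0,"az":0,"gripper":0},{"dx":0,"dy":0,"dz":0,"ax":0,"ay":0,"az":0,"gripper":0},{"dx":0,"dy":0,"dz":0,"ax":0,"ay":0,"az":0,"gripper":0},{"dx":0,"dy":0,"dz":0,"ax":0,"ay":0,"az":0,"gripper":0}]'
```

```text
time_s: 33.92
eef_pos: [427.8, -143.5, -16.4]
tool_rot: [0.883, 0.469, 0.0, 0.0]
wrist_force: [0.0, 0.6, 0.0]
width: 48.6
finger_force: 0.0
time_s: 34.42
eef_pos: [427.7, -143.8, -16.1]
tool_rot: [0.884, 0.468, 0.0, 0.001]
wrist_force: [-0.8, 1.3, 9.1]
width: 26.6
finger_force: 59.8
```

```bash
python3 -m handwheel '[{"dx":0,"dy":0,"dz":-30,"ax":0,"ay":0,"az":0,"gripper":0},{"dx":0,"dy":0,"dz":-40,"ax":0,"ay":0,"az":-8.4,"gripper":0},{"dx":0,"dy":0,"dz":0,"ax":0,"ay":0,"az":-8.4,"gripper":0},{"dx":0,"dy":0,"dz":0,"ax":0,"ay":0,"az":-8.4,"gripper":0},{"dx":0,"dy":0,"dz":0,"ax":0,"ay":0,"az":-8.2,"gripper":0},{"dx":15.6,"dy":51,"dz":0,"ax":0,"ay":0,"az":0,"gripper":0},{"dx":15.6,"dy":50,"dz":0,"ax":0,"ay":0,"az":0,"gripper":0},{"dx":15.6,"dy":50,"dz":0,"ax":0,"ay":0,"az":0,"gripper":0},{"dx":15.8,"dy":50,"dz":0,"ax":0,"ay":0,"az":0,"gripper":0},{"dx":0,"dy":0,"dz":0,"ax":0,"ay":0,"az":0,"gripper":0}]';python3 -m handwheel '[{"dx":0,"dy":0,"dz":20,"ax":0,"ay":0,"az":0,"gripper":0},{"dx":0,"dy":0,"dz":0,"ax":0,"ay":0,"az":0,"gripper":0}]'
```

```text
time_s: 35.67
eef_pos: [631.2, -82.6, 52.4]
tool_rot: [0.711, 0.703, 0.0, -0.0]
wrist_force: [0.1, -0.8, 0.5]
width: 26.6
finger_force: 59.3
time_s: 35.92
eef_pos: [627.1, -83.9, 31.1]
tool_rot: [0.712, 0.702, -0.001, -0.001]
wrist_force: [0.0, -1.0, -0.1]
width: 26.5
finger_force: 59.3
```

Adjust +2 mm in x and lower to −8.

```bash
python3 -m handwheel '[{"dx":0,"dy":2,"dz":13,"ax":0,"ay":0,"az":0,"gripper":0},{"dx":0,"dy":0,"dz":15,"ax":0,"ay":0,"az":0,"gripper":0},{"dx":0,"dy":0,"dz":5,"ax":0,"ay":0,"az":0,"gripper":0},{"dx":0,"dy":0,"dz":3,"ax":0,"ay":0,"az":0,"gripper":0},{"dx":0,"dy":0,"dz":0,"ax":0,"ay":0,"az":0,"gripper":0},{"dx":0,"dy":0,"dz":0,"ax":0,"ay":0,"az":0,"gripper":0}]'
```

```text
time_s: 36.67
eef_pos: [631.3, -83.8, -2.6]
tool_rot: [0.712, 0.702, 0.0, 0.0]
wrist_force: [0.1, -0.5, 0.2]
width: 26.3
finger_force: 59.3
```

```bash
python3 -m handwheel '[{"dx":0,"dy":-1.5,"dz":3,"ax":0,"ay":0,"az":0,"gripper":0},{"dx":0,"dy":0,"dz":2.2,"ax":0,"ay":0,"az":0,"gripper":0},{"dx":0,"dy":0,"dz":0,"ax":0,"ay":0,"az":0,"gripper":0},{"dx":0,"dy":0,"dz":0,"ax":0,"ay":0,"az":0,"gripper":0}]'
```

```text
time_s: 37.17
eef_pos: [629.5, -83.7, -8.0]
tool_rot: [0.712, 0.702, -0.0, 0.0]
wrist_force: [-2.1, 0.5, 5.1]
width: 26.6
finger_force: 59.9
```

Floor contact. Release, check, then go to node at (435,−293).

```bash
python3 -m handwheel '[{"dx":0,"dy":0,"dz":0,"ax":0,"ay":0,"az":0,"gripper":0.43},{"dx":0,"dy":0,"dz":0,"ax":0,"ay":0,"az":0,"gripper":0.43},{"dx":0,"dy":0,"dz":0,"ax":0,"ay":0,"az":0,"gripper":0.43},{"dx":0,"dy":0,"dz":-15,"ax":0,"ay":0,"az":0,"gripper":0.43},{"dx":0,"dy":0,"dz":-35,"ax":0,"ay":0,"az":0,"gripper":0.43},{"dx":-26,"dy":0,"dz":-50,"ax":0,"ay":0,"az":0,"gripper":0.65},{"dx":-26,"dy":0,"dz":-50,"ax":0,"ay":0,"az":0,"gripper":0.65},{"dx":-26,"dy":0,"dz":0,"ax":0,"ay":0,"az":0,"gripper":0.65},{"dx":0,"dy":0,"dz":0,"ax":0,"ay":0,"az":0,"gripper":0.65}]'; python3 - <<'E'
from h import *
look("wrist",(629,-84),"p2")
E
python3 -m handwheel '[{"dx":-42,"dy":-40,"dz":0,"ax":0,"ay":0,"az":0,"gripper":0.65},{"dx":-42,"dy":-40,"dz":0,"ax":0,"ay":0,"az":0,"gripper":0.65},{"dx":-42,"dy":-40,"dz":0,"ax":0,"ay":0,"az":0,"gripper":0.65},{"dx":-42,"dy":-40,"dz":0,"ax":0,"ay":0,"az":0,"gripper":0.65},{"dx":-38,"dy":-30,"dz":0,"ax":0,"ay":0,"az":0,"gripper":0.65},{"dx":0,"dy":0,"dz":0,"ax":0,"ay":0,"az":0,"gripper":0.65},{"dx":0,"dy":0,"dz":0,"ax":0,"ay":0,"az":0,"gripper":0.65}]'; python3 - <<'E'
from h import *
look("wrist",(435,-293),"n1")
E
```

```text
time_s: 38.3
eef_pos: [628.5, -163.3, 143.2]
tool_rot: [0.713, 0.702, 0.0, 0.001]
wrist_force: [-0.4, 0.4, -0.5]
width: 55.6
finger_force: 0.0
node 629.2 -83.4 size 28.0 28.7 yaw 0.0 area 761.0625 | W90: dx 79.9 dy 0.8 az -0.0 z 143.2
time_s: 39.22
eef_pos: [436.0, -364.3, 141.9]
tool_rot: [0.712, 0.702, 0.0, -0.0]
wrist_force: [0.2, 0.5, -0.3]
width: 55.5
finger_force: 0.0
node 435.9 -296.5 size 30.8 30.9 yaw 20.3 area 865.59375 | W90: dx 67.7 dy -0.1 az -20.3 z 141.9
```

Second node seated. Pick the third.

```bash
python3 -m handwheel '[{"dx":34,"dy":-1,"dz":20,"ax":0,"ay":0,"az":0,"gripper":0.6},{"dx":33.7,"dy":0,"dz":20,"ax":0,"ay":0,"az":0,"gripper":0.6},{"dx":0,"dy":0,"dz":35,"ax":0,"ay":0,"az":-7,"gripper":0.6},{"dx":0,"dy":0,"dz":35,"ax":0,"ay":0,"az":-7,"gripper":0.6},{"dx":0,"dy":0,"dz":30,"ax":0,"ay":0,"az":-7,"gripper":0.6},{"dx":0,"dy":0,"dz":18.5,"ax":0,"ay":0,"az":0,"gripper":0.6},{"dx":0,"dy":0,"dz":0,"ax":0,"ay":0,"az":0,"gripper":0.6},{"dx":0,"dy":0,"dz":0,"ax":0,"ay":0,"az":0,"gripper":0.6}]';python3 -m handwheel '[{"dx":0,"dy":0,"dz":0,"ax":0,"ay":0,"az":0,"gripper":0},{"dx":0,"dy":0,"dz":0,"ax":0,"ay":0,"az":0,"gripper":0},{"dx":0,"dy":0,"dz":0,"ax":0,"ay":0,"az":0,"gripper":0},{"dx":0,"dy":0,"dz":0,"ax":0,"ay":0,"az":0,"gripper":0}]'
```

```text
time_s: 40.28
eef_pos: [436.3, -297.1, -15.8]
tool_rot: [0.572, 0.82, -0.0, 0.0]
wrist_force: [0.1, 0.2, -0.2]
width: 51.2
finger_force: 0.0
time_s: 40.78
eef_pos: [436.1, -297.6, -15.5]
tool_rot: [0.572, 0.82, -0.0, 0.001]
wrist_force: [-1.5, 2.8, 8.9]
width: 26.6
finger_force: 59.8
```

```bash
python3 -m handwheel '[{"dx":0,"dy":0,"dz":-30,"ax":0,"ay":0,"az":0,"gripper":0},{"dx":0,"dy":0,"dz":-40,"ax":0,"ay":0,"az":7,"gripper":0},{"dx":0,"dy":0,"dz":-35,"ax":0,"ay":0,"az":7,"gripper":0},{"dx":0,"dy":0,"dz":0,"ax":0,"ay":0,"az":7,"gripper":0},{"dx":43.3,"dy":31.7,"dz":0,"ax":0,"ay":0,"az":0,"gripper":0},{"dx":43.3,"dy":31.7,"dz":0,"ax":0,"ay":0,"az":0,"gripper":0},{"dx":43.3,"dy":31.7,"dz":0,"ax":0,"ay":0,"az":0,"gripper":0},{"dx":43.3,"dy":31.7,"dz":0,"ax":0,"ay":0,"az":0,"gripper":0},{"dx":43.3,"dy":31.7,"dz":0,"ax":0,"ay":0,"az":0,"gripper":0},{"dx":43.8,"dy":31.7,"dz":0,"ax":0,"ay":0,"az":0,"gripper":0}]';python3 -m handwheel '[{"dx":0,"dy":0,"dz":35,"ax":0,"ay":0,"az":0,"gripper":0},{"dx":0,"dy":0,"dz":20,"ax":0,"ay":0,"az":0,"gripper":0},{"dx":0,"dy":0,"dz":0,"ax":0,"ay":0,"az":0,"gripper":0},{"dx":0,"dy":0,"dz":0,"ax":0,"ay":0,"az":0,"gripper":0},{"dx":0,"dy":0,"dz":0,"ax":0,"ay":0,"az":0,"gripper":0}]'
```

```text
time_s: 42.02
eef_pos: [630.4, -38.1, 88.9]
tool_rot: [0.712, 0.702, 0.0, 0.0]
wrist_force: [0.2, 0.0, -0.1]
width: 26.4
finger_force: 59.1
time_s: 42.65
eef_pos: [629.9, -40.2, 34.6]
tool_rot: [0.712, 0.702, 0.0, 0.001]
wrist_force: [0.6, 0.5, -0.1]
width: 26.6
finger_force: 59.2
```

```bash
python3 -m handwheel '[{"dx":0,"dy":0,"dz":15,"ax":0,"ay":0,"az":0,"gripper":0},{"dx":0,"dy":0,"dz":15,"ax":0,"ay":0,"az":0,"gripper":0},{"dx":0,"dy":0,"dz":6,"ax":0,"ay":0,"az":0,"gripper":0},{"dx":0,"dy":0,"dz":3,"ax":0,"ay":0,"az":0,"gripper":0},{"dx":0,"dy":0,"dz":1.5,"ax":0,"ay":0,"az":0,"gripper":0},{"dx":0,"dy":0,"dz":1,"ax":0,"ay":0,"az":0,"gripper":0},{"dx":0,"dy":0,"dz":0,"ax":0,"ay":0,"az":0,"gripper":0},{"dx":0,"dy":0,"dz":0,"ax":0,"ay":0,"az":0,"gripper":0}]'
```

```text
time_s: 43.65
eef_pos: [629.6, -39.7, -7.5]
tool_rot: [0.712, 0.702, 0.0, 0.0]
wrist_force: [-3.3, 0.6, 5.8]
width: 26.7
finger_force: 59.8
```

```bash
python3 -m handwheel '[{"dx":0,"dy":0,"dz":0,"ax":0,"ay":0,"az":0,"gripper":0.43},{"dx":0,"dy":0,"dz":0,"ax":0,"ay":0,"az":0,"gripper":0.43},{"dx":0,"dy":0,"dz":0,"ax":0,"ay":0,"az":0,"gripper":0.43},{"dx":0,"dy":0,"dz":-15,"ax":0,"ay":0,"az":0,"gripper":0.43},{"dx":0,"dy":0,"dz":-35,"ax":0,"ay":0,"az":0,"gripper":0.43},{"dx":-26,"dy":0,"dz":-50,"ax":0,"ay":0,"az":0,"gripper":0.65},{"dx":-26,"dy":0,"dz":-50,"ax":0,"ay":0,"az":0,"gripper":0.65},{"dx":-26,"dy":0,"dz":0,"ax":0,"ay":0,"az":0,"gripper":0.65},{"dx":0,"dy":0,"dz":0,"ax":0,"ay":0,"az":0,"gripper":0.65}]'; python3 - <<'E'
from h import *
look("wrist",(629,-40),"p3")
E
python3 -m handwheel '[{"dx":39.8,"dy":-31,"dz":0,"ax":0,"ay":0,"az":0,"gripper":0.65},{"dx":39.8,"dy":-31,"dz":0,"ax":0,"ay":0,"az":0,"gripper":0.65},{"dx":39.8,"dy":-31,"dz":0,"ax":0,"ay":0,"az":0,"gripper":0.65},{"dx":39.8,"dy":-31,"dz":0,"ax":0,"ay":0,"az":0,"gripper":0.65},{"dx":39.8,"dy":-31,"dz":0,"ax":0,"ay":0,"az":0,"gripper":0.65},{"dx":39.8,"dy":-31,"dz":0,"ax":0,"ay":0,"az":0,"gripper":0.65},{"dx":0,"dy":0,"dz":0,"ax":0,"ay":0,"az":0,"gripper":0.65},{"dx":0,"dy":0,"dz":0,"ax":0,"ay":0,"az":0,"gripper":0.65}]'; python3 - <<'E'
from h import *
look("wrist",(447,201),"n4")
o=observe()
print([(c,at("wrist",c,22,o).round(0)) for c,s in greens(cv2.imread("pics/n4.png")) if s[4]>300])
E
```

```text
time_s: 44.78
eef_pos: [628.4, -119.2, 143.2]
tool_rot: [0.713, 0.702, 0.0, 0.001]
wrist_force: [-0.4, 0.9, -0.5]
width: 55.8
finger_force: 0.0
node 629.4 -76.8 size 28.2 16.5 yaw 0.0 area 443.375 | W90: dx 42.4 dy 1.0 az -0.0 z 143.2
node 629.4 -38.7 size 28.5 29.2 yaw 0.0 area 774.21875 | W90: dx 80.5 dy 1.1 az -0.0 z 143.2
node 629.9 -2.6 size 29.2 16.0 yaw 0.0 area 430.5625 | W90: dx 116.6 dy 1.6 az -0.0 z 143.2
time_s: 45.82
eef_pos: [445.6, 124.0, 142.0]
tool_rot: [0.712, 0.703, 0.0, 0.0]
wrist_force: [0.3, 0.1, -0.7]
width: 55.2
finger_force: 0.0
node 447.3 201.1 size 30.5 30.8 yaw -17.4 area 855.53125 | W90: dx 77.1 dy 1.7 az 17.4 z 142.0
[(array([264.4,  14.5]), array([432., 287.,  22.])), (array([539.1, 105.2]), array([732., 224.,  22.])), (array([283.7, 107. ]), array([448., 201.,  22.])), (array([415.1, 253.2]), array([584.,  56.,  22.])), (array([444.6, 294.7]), array([633.,  -1.,  22.]))]
```

Third seated well. Node at (447.3,201.1), yaw −17.4: the +x finger would meet the console, so grip the other pair of faces (az ≈ −73.4).

```bash
python3 -m handwheel '[{"dx":39,"dy":0.6,"dz":0,"ax":0,"ay":0,"az":-10.5,"gripper":0.55},{"dx":0,"dy":0,"dz":0,"ax":0,"ay":0,"az":-10.5,"gripper":0.55},{"dx":0,"dy":0,"dz":0,"ax":0,"ay":0,"az":-10.5,"gripper":0.55},{"dx":0,"dy":0,"dz":0,"ax":0,"ay":0,"az":-10.5,"gripper":0.55},{"dx":0,"dy":0,"dz":0,"ax":0,"ay":0,"az":-10.5,"gripper":0.55},{"dx":0,"dy":0,"dz":0,"ax":0,"ay":0,"az":-10.5,"gripper":0.55},{"dx":0,"dy":0,"dz":0,"ax":0,"ay":0,"az":-10.4,"gripper":0.55},{"dx":0,"dy":0,"dz":0,"ax":0,"ay":0,"az":0,"gripper":0.55}]'; python3 - <<'E'
from h import *
o=observe();T=R.from_quat(o["tool_rot"]).as_matrix();d=np.array([447.3,201.1,-16.5])-o["eef_pos"]
print("tool shift",(T.T@d).round(1),"tool y dir",np.degrees(np.arctan2(T[1,1],T[0,1])))
E
```

```text
time_s: 46.88
eef_pos: [447.2, 162.0, 141.6]
tool_rot: [0.152, 0.988, -0.0, -0.0]
wrist_force: [0.0, -0.4, -0.2]
width: 47.1
finger_force: 0.0
tool shift [ 11.6  37.4 158.1] tool y dir 72.48615256864126
```

```bash
python3 -m handwheel '[{"dx":11.6,"dy":37.4,"dz":10,"ax":0,"ay":0,"az":0,"gripper":0.55},{"dx":0,"dy":0,"dz":40,"ax":0,"ay":0,"az":0,"gripper":0.55},{"dx":0,"dy":0,"dz":45,"ax":0,"ay":0,"az":0,"gripper":0.55},{"dx":0,"dy":0,"dz":40,"ax":0,"ay":0,"az":0,"gripper":0.55},{"dx":0,"dy":0,"dz":24,"ax":0,"ay":0,"az":0,"gripper":0.55},{"dx":0,"dy":0,"dz":0,"ax":0,"ay":0,"az":0,"gripper":0.55},{"dx":0,"dy":0,"dz":0,"ax":0,"ay":0,"az":0,"gripper":0.55}]';python3 -m handwheel '[{"dx":0,"dy":0,"dz":0,"ax":0,"ay":0,"az":0,"gripper":0},{"dx":0,"dy":0,"dz":0,"ax":0,"ay":0,"az":0,"gripper":0},{"dx":0,"dy":0,"dz":0,"ax":0,"ay":0,"az":0,"gripper":0},{"dx":0,"dy":0,"dz":0,"ax":0,"ay":0,"az":0,"gripper":0}]'
```

```text
time_s: 47.75
eef_pos: [447.6, 201.8, -16.2]
tool_rot: [0.152, 0.988, 0.0, 0.0]
wrist_force: [-0.4, 0.8, 0.4]
width: 46.8
finger_force: 0.0
time_s: 48.25
eef_pos: [447.7, 201.9, -15.8]
tool_rot: [0.151, 0.988, 0.0, 0.001]
wrist_force: [-1.4, -1.7, 9.6]
width: 26.6
finger_force: 59.7
```

```bash
python3 -m handwheel '[{"dx":0,"dy":0,"dz":-30,"ax":0,"ay":0,"az":0,"gripper":0},{"dx":0,"dy":0,"dz":-40,"ax":0,"ay":0,"az":10.5,"gripper":0},{"dx":0,"dy":0,"dz":-30,"ax":0,"ay":0,"az":10.5,"gripper":0},{"dx":0,"dy":0,"dz":0,"ax":0,"ay":0,"az":10.5,"gripper":0},{"dx":0,"dy":0,"dz":0,"ax":0,"ay":0,"az":10.5,"gripper":0},{"dx":0,"dy":0,"dz":0,"ax":0,"ay":0,"az":10.5,"gripper":0},{"dx":0,"dy":0,"dz":0,"ax":0,"ay":0,"az":10.5,"gripper":0},{"dx":0,"dy":0,"dz":0,"ax":0,"ay":0,"az":10.4,"gripper":0}]';python3 -m handwheel '[{"dx":-39,"dy":25.3,"dz":0,"ax":0,"ay":0,"az":0,"gripper":0},{"dx":-39,"dy":25.3,"dz":0,"ax":0,"ay":0,"az":0,"gripper":0},{"dx":-39,"dy":25.3,"dz":0,"ax":0,"ay":0,"az":0,"gripper":0},{"dx":-39,"dy":25.3,"dz":0,"ax":0,"ay":0,"az":0,"gripper":0},{"dx":-39.3,"dy":25.5,"dz":20,"ax":0,"ay":0,"az":0,"gripper":0},{"dx":0,"dy":0,"dz":30,"ax":0,"ay":0,"az":0,"gripper":0},{"dx":0,"dy":0,"dz":0,"ax":0,"ay":0,"az":0,"gripper":0},{"dx":0,"dy":0,"dz":0,"ax":0,"ay":0,"az":0,"gripper":0},{"dx":0,"dy":0,"dz":0,"ax":0,"ay":0,"az":0,"gripper":0}]'
```

```text
time_s: 49.25
eef_pos: [447.1, 201.8, 83.6]
tool_rot: [0.714, 0.7, 0.0, 0.0]
wrist_force: [-0.4, 0.1, 0.1]
width: 26.4
finger_force: 59.2
time_s: 50.38
eef_pos: [571.5, 5.2, 34.4]
tool_rot: [0.712, 0.702, 0.001, 0.001]
wrist_force: [0.7, -1.0, 1.1]
width: 26.5
finger_force: 59.2
```

On target. Lower to about −7.6.

```bash
python3 -m handwheel '[{"dx":0,"dy":0,"dz":15,"ax":0,"ay":0,"az":0,"gripper":0},{"dx":0,"dy":0,"dz":15,"ax":0,"ay":0,"az":0,"gripper":0},{"dx":0,"dy":0,"dz":6,"ax":0,"ay":0,"az":0,"gripper":0},{"dx":0,"dy":0,"dz":3,"ax":0,"ay":0,"az":0,"gripper":0},{"dx":0,"dy":0,"dz":1.5,"ax":0,"ay":0,"az":0,"gripper":0},{"dx":0,"dy":0,"dz":1,"ax":0,"ay":0,"az":0,"gripper":0},{"dx":0,"dy":0,"dz":0,"ax":0,"ay":0,"az":0,"gripper":0},{"dx":0,"dy":0,"dz":0,"ax":0,"ay":0,"az":0,"gripper":0}]'
```

```text
time_s: 51.38
eef_pos: [571.0, 4.7, -7.8]
tool_rot: [0.712, 0.702, 0.0, 0.0]
wrist_force: [-5.0, 0.4, 10.3]
width: 26.6
finger_force: 60.5
```

```bash
python3 -m handwheel '[{"dx":0,"dy":0,"dz":0,"ax":0,"ay":0,"az":0,"gripper":0.43},{"dx":0,"dy":0,"dz":0,"ax":0,"ay":0,"az":0,"gripper":0.43},{"dx":0,"dy":0,"dz":0,"ax":0,"ay":0,"az":0,"gripper":0.43},{"dx":0,"dy":0,"dz":-15,"ax":0,"ay":0,"az":0,"gripper":0.43},{"dx":0,"dy":0,"dz":-35,"ax":0,"ay":0,"az":0,"gripper":0.43},{"dx":-26,"dy":0,"dz":-50,"ax":0,"ay":0,"az":0,"gripper":0.65},{"dx":-26,"dy":0,"dz":-50,"ax":0,"ay":0,"az":0,"gripper":0.65},{"dx":-26,"dy":0,"dz":0,"ax":0,"ay":0,"az":0,"gripper":0.65},{"dx":0,"dy":0,"dz":0,"ax":0,"ay":0,"az":0,"gripper":0.65}]'; python3 - <<'E'
from h import *
look("wrist",(571,5),"p4")
E
python3 -m handwheel '[{"dx":46.6,"dy":-24,"dz":0,"ax":0,"ay":0,"az":0,"gripper":0.65},{"dx":46.6,"dy":-24,"dz":0,"ax":0,"ay":0,"az":0,"gripper":0.65},{"dx":46.6,"dy":-24,"dz":0,"ax":0,"ay":0,"az":0,"gripper":0.65},{"dx":46.6,"dy":-24,"dz":0,"ax":0,"ay":0,"az":0,"gripper":0.65},{"dx":46.6,"dy":-24,"dz":0,"ax":0,"ay":0,"az":0,"gripper":0.65},{"dx":46.6,"dy":-24,"dz":0,"ax":0,"ay":0,"az":0,"gripper":0.65},{"dx":0,"dy":0,"dz":0,"ax":0,"ay":0,"az":0,"gripper":0.65},{"dx":0,"dy":0,"dz":0,"ax":0,"ay":0,"az":0,"gripper":0.65}]'; python3 - <<'E'
from h import *
look("wrist",(432,289),"n5")
E
```

```text
time_s: 52.5
eef_pos: [569.9, -74.6, 142.7]
tool_rot: [0.713, 0.702, 0.0, 0.001]
wrist_force: [0.2, 0.3, -1.3]
width: 55.5
finger_force: 0.0
node 570.6 3.9 size 29.5 29.5 yaw 0.0 area 790.78125 | W90: dx 78.5 dy 0.7 az -0.0 z 142.7
time_s: 53.55
eef_pos: [429.4, 208.6, 141.3]
tool_rot: [0.712, 0.703, -0.0, 0.0]
wrist_force: [0.3, 0.0, -0.6]
width: 55.5
finger_force: 0.0
node 431.4 288.3 size 30.9 30.4 yaw 17.7 area 847.15625 | W90: dx 79.7 dy 1.9 az -17.7 z 141.3
```

```bash
python3 -m handwheel '[{"dx":40,"dy":0.8,"dz":20,"ax":0,"ay":0,"az":0,"gripper":0.6},{"dx":39.7,"dy":0,"dz":20,"ax":0,"ay":0,"az":0,"gripper":0.6},{"dx":0,"dy":0,"dz":35,"ax":0,"ay":0,"az":-9.3,"gripper":0.6},{"dx":0,"dy":0,"dz":35,"ax":0,"ay":0,"az":-9.2,"gripper":0.6},{"dx":0,"dy":0,"dz":30,"ax":0,"ay":0,"az":0,"gripper":0.6},{"dx":0,"dy":0,"dz":18,"ax":0,"ay":0,"az":0,"gripper":0.6},{"dx":0,"dy":0,"dz":0,"ax":0,"ay":0,"az":0,"gripper":0.6},{"dx":0,"dy":0,"dz":0,"ax":0,"ay":0,"az":0,"gripper":0.6}]';python3 -m handwheel '[{"dx":0,"dy":0,"dz":0,"ax":0,"ay":0,"az":0,"gripper":0},{"dx":0,"dy":0,"dz":0,"ax":0,"ay":0,"az":0,"gripper":0},{"dx":0,"dy":0,"dz":0,"ax":0,"ay":0,"az":0,"gripper":0},{"dx":0,"dy":0,"dz":0,"ax":0,"ay":0,"az":0,"gripper":0}]'
```

```text
time_s: 54.6
eef_pos: [432.3, 287.7, -16.0]
tool_rot: [0.59, 0.807, 0.0, 0.0]
wrist_force: [0.5, -0.2, 0.6]
width: 51.4
finger_force: 0.0
time_s: 55.1
eef_pos: [432.2, 288.1, -15.6]
tool_rot: [0.59, 0.808, 0.001, 0.001]
wrist_force: [-1.7, -2.7, 9.1]
width: 26.6
finger_force: 59.5
```

```bash
python3 -m handwheel '[{"dx":0,"dy":0,"dz":-30,"ax":0,"ay":0,"az":0,"gripper":0},{"dx":0,"dy":0,"dz":-40,"ax":0,"ay":0,"az":9.3,"gripper":0},{"dx":0,"dy":0,"dz":-30,"ax":0,"ay":0,"az":9.2,"gripper":0},{"dx":-46.5,"dy":20.5,"dz":0,"ax":0,"ay":0,"az":0,"gripper":0},{"dx":-46.5,"dy":20.5,"dz":0,"ax":0,"ay":0,"az":0,"gripper":0},{"dx":-46.5,"dy":20.5,"dz":0,"ax":0,"ay":0,"az":0,"gripper":0},{"dx":-46.5,"dy":20.5,"dz":0,"ax":0,"ay":0,"az":0,"gripper":0},{"dx":-46.5,"dy":20.5,"dz":0,"ax":0,"ay":0,"az":0,"gripper":0},{"dx":-46.5,"dy":20.5,"dz":0,"ax":0,"ay":0,"az":0,"gripper":0},{"dx":-46.4,"dy":20.4,"dz":0,"ax":0,"ay":0,"az":0,"gripper":0}]';python3 -m handwheel '[{"dx":0,"dy":0,"dz":30,"ax":0,"ay":0,"az":0,"gripper":0},{"dx":0,"dy":0,"dz":20,"ax":0,"ay":0,"az":0,"gripper":0},{"dx":0,"dy":0,"dz":0,"ax":0,"ay":0,"az":0,"gripper":0},{"dx":0,"dy":0,"dz":0,"ax":0,"ay":0,"az":0,"gripper":0},{"dx":0,"dy":0,"dz":0,"ax":0,"ay":0,"az":0,"gripper":0}]'
```

```text
time_s: 56.35
eef_pos: [571.1, -41.0, 84.0]
tool_rot: [0.712, 0.702, 0.0, 0.0]
wrist_force: [-0.1, 0.1, 0.9]
width: 26.6
finger_force: 58.8
time_s: 56.98
eef_pos: [571.0, -39.3, 34.5]
tool_rot: [0.712, 0.702, 0.0, 0.001]
wrist_force: [0.1, -0.2, -0.6]
width: 26.5
finger_force: 58.8
```

```bash
python3 -m handwheel '[{"dx":0,"dy":0,"dz":15,"ax":0,"ay":0,"az":0,"gripper":0},{"dx":0,"dy":0,"dz":15,"ax":0,"ay":0,"az":0,"gripper":0},{"dx":0,"dy":0,"dz":6,"ax":0,"ay":0,"az":0,"gripper":0},{"dx":0,"dy":0,"dz":3,"ax":0,"ay":0,"az":0,"gripper":0},{"dx":0,"dy":0,"dz":1.5,"ax":0,"ay":0,"az":0,"gripper":0},{"dx":0,"dy":0,"dz":1,"ax":0,"ay":0,"az":0,"gripper":0},{"dx":0,"dy":0,"dz":0,"ax":0,"ay":0,"az":0,"gripper":0},{"dx":0,"dy":0,"dz":0,"ax":0,"ay":0,"az":0,"gripper":0}]'; python3 -m handwheel '[{"dx":0,"dy":0,"dz":0,"ax":0,"ay":0,"az":0,"gripper":0.43},{"dx":0,"dy":0,"dz":0,"ax":0,"ay":0,"az":0,"gripper":0.43},{"dx":0,"dy":0,"dz":0,"ax":0,"ay":0,"az":0,"gripper":0.43},{"dx":0,"dy":0,"dz":-15,"ax":0,"ay":0,"az":0,"gripper":0.43},{"dx":0,"dy":0,"dz":-35,"ax":0,"ay":0,"az":0,"gripper":0.43},{"dx":-26,"dy":0,"dz":-50,"ax":0,"ay":0,"az":0,"gripper":0.65},{"dx":-26,"dy":0,"dz":-50,"ax":0,"ay":0,"az":0,"gripper":0.65},{"dx":-26,"dy":15,"dz":-50,"ax":0,"ay":0,"az":0,"gripper":0.65},{"dx":0,"dy":15,"dz":-20,"ax":0,"ay":0,"az":0,"gripper":0.65},{"dx":0,"dy":0,"dz":0,"ax":0,"ay":0,"az":0,"gripper":0.65}]'; python3 - <<'E'
from h import *
look("wrist",(571,-39),"p5");look("wrist",(629,-39),"p6")
im=cv2.imread("pics/p6.png");o=observe()
print(o["eef_pos"])
print([(c,s[4],at("wrist",c,34,o).round(0)) for c,s in greens(im) if s[4]>200])
t=camera("top");cv2.imwrite("pics/t9.png",t)
for c,s in greens(t): 
    if s[4]<120: print("top",c,s[4],at("top",c,20).round(0))
E
```

```text
time_s: 57.98
eef_pos: [570.6, -39.4, -7.5]
tool_rot: [0.712, 0.702, 0.0, 0.0]
wrist_force: [-2.9, 0.7, 5.9]
width: 26.4
finger_force: 59.5
time_s: 59.22
eef_pos: [600.2, -118.1, 213.8]
tool_rot: [0.712, 0.702, 0.001, 0.001]
wrist_force: [0.3, -0.4, -1.3]
width: 55.8
finger_force: 0.0
node 570.2 -39.1 size 29.2 29.5 yaw 0.0 area 791.65625 | W90: dx 78.9 dy -30.0 az -0.0 z 213.8
node 570.7 -2.2 size 29.5 17.2 yaw 0.0 area 476.59375 | W90: dx 115.9 dy -29.4 az -0.0 z 213.8
node 629.0 -76.3 size 28.5 15.8 yaw 0.0 area 418.71875 | W90: dx 41.3 dy 29.7 az -0.0 z 212.1
node 629.1 -38.6 size 28.5 29.8 yaw 0.0 area 784.71875 | W90: dx 79.0 dy 29.9 az -0.0 z 212.1
node 629.7 -1.9 size 30.0 16.8 yaw 0.0 area 460.0625 | W90: dx 115.7 dy 30.4 az -0.0 z 212.1
[ 598.75834396 -117.36582699  211.18630921]
[(array([309.7,  66.8]), np.int32(698), array([628.,   4.,  34.])), (array([254.6,  68. ]), np.int32(698), array([570.,   3.,  34.])), (array([309.4, 105.9]), np.int32(664), array([628., -39.,  34.])), (array([254.9, 106.8]), np.int32(671), array([570., -39.,  34.])), (array([309.5, 146.1]), np.int32(663), array([628., -82.,  34.])), (array([389.2, 224.5]), np.int32(3374), array([ 724., -174.,   34.])), (array([303.5, 309.1]), np.int32(378), array([ 623., -290.,   34.]))]
top [294.  185.7] 89 [630.  -5.  20.]
top [315.3 185.7] 61 [630. -83.  20.]
top [291.4 201.8] 56 [571.   5.  20.]
```

All five are seated: (570,4), (570,−39), (629,4), (629,−39), (629,−83), none left on the mat. Back to the hood handle at (596,−189).

```bash
python3 -m handwheel '[{"dx":-36,"dy":-1,"dz":30,"ax":0,"ay":0,"az":-10,"gripper":1},{"dx":0,"dy":0,"dz":30,"ax":0,"ay":0,"az":-10,"gripper":1},{"dx":0,"dy":0,"dz":30,"ax":0,"ay":0,"az":-10,"gripper":1},{"dx":0,"dy":0,"dz":0,"ax":0,"ay":0,"az":-10,"gripper":1},{"dx":0,"dy":0,"dz":0,"ax":0,"ay":0,"az":-10,"gripper":1},{"dx":0,"dy":0,"dz":0,"ax":0,"ay":0,"az":-10,"gripper":1},{"dx":0,"dy":0,"dz":0,"ax":0,"ay":0,"az":-10,"gripper":1},{"dx":0,"dy":0,"dz":0,"ax":0,"ay":0,"az":-10,"gripper":1},{"dx":0,"dy":0,"dz":0,"ax":0,"ay":0,"az":-10,"gripper":1},{"dx":0,"dy":0,"dz":0,"ax":0,"ay":0,"az":0,"gripper":1}]'; python3 - <<'E'
from h import *
o=observe();T=R.from_quat(o["tool_rot"]).as_matrix();d=np.array([596.2,-189.2,26.5])-o["eef_pos"]
print("tool shift",(T.T@d).round(1),"tool y dir",np.degrees(np.arctan2(T[1,1],T[0,1])))
E
```

```text
time_s: 60.62
eef_pos: [597.1, -153.2, 121.0]
tool_rot: [0.007, 1.0, 0.0, -0.001]
wrist_force: [0.7, 0.0, -0.3]
width: 85.5
finger_force: 0.0
tool shift [  0.3 -36.   94.5] tool y dir 89.18237243517783
```

```bash
python3 -m handwheel '[{"dx":0,"dy":-36,"dz":0,"ax":0,"ay":0,"az":0,"gripper":1},{"dx":0,"dy":0,"dz":30,"ax":0,"ay":0,"az":0,"gripper":1},{"dx":0,"dy":0,"dz":40,"ax":0,"ay":0,"az":0,"gripper":1},{"dx":0,"dy":0,"dz":24.5,"ax":0,"ay":0,"az":0,"gripper":1},{"dx":0,"dy":0,"dz":0,"ax":0,"ay":0,"az":0,"gripper":1},{"dx":0,"dy":0,"dz":0,"ax":0,"ay":0,"az":0,"gripper":0},{"dx":0,"dy":0,"dz":0,"ax":0,"ay":0,"az":0,"gripper":0},{"dx":0,"dy":0,"dz":0,"ax":0,"ay":0,"az":0,"gripper":0},{"dx":0,"dy":0,"dz":0,"ax":0,"ay":0,"az":0,"gripper":0},{"dx":0,"dy":0,"dz":0,"ax":0,"ay":0,"az":0,"gripper":0}]'; python3 -m handwheel '[{"dx":0,"dy":0,"dz":0,"ax":0,"ay":0,"az":0,"gripper":0}]'
```

```text
time_s: 61.88
eef_pos: [597.5, -189.2, 27.9]
tool_rot: [0.007, 1.0, 0.0, 0.0]
wrist_force: [-0.6, 5.2, 6.5]
width: 10.8
finger_force: 59.3
time_s: 62.0
eef_pos: [597.5, -189.2, 27.9]
tool_rot: [0.007, 1.0, 0.0, 0.0]
wrist_force: [-1.9, 5.7, 6.7]
width: 10.6
finger_force: 59.3
```

```bash
python3 -m handwheel '[{"dx":0,"dy":10,"dz":0,"ax":0,"ay":0,"az":0,"gripper":0},{"dx":0,"dy":15,"dz":0,"ax":0,"ay":0,"az":0,"gripper":0},{"dx":0,"dy":15,"dz":0,"ax":0,"ay":0,"az":0,"gripper":0},{"dx":0,"dy":15,"dz":0,"ax":0,"ay":0,"az":0,"gripper":0},{"dx":0,"dy":15,"dz":0,"ax":0,"ay":0,"az":0,"gripper":0},{"dx":0,"dy":0,"dz":0,"ax":0,"ay":0,"az":0,"gripper":0}]';python3 -m handwheel '[{"dx":0,"dy":15,"dz":0,"ax":0,"ay":0,"az":0,"gripper":0},{"dx":0,"dy":15,"dz":0,"ax":0,"ay":0,"az":0,"gripper":0},{"dx":0,"dy":15,"dz":0,"ax":0,"ay":0,"az":0,"gripper":0},{"dx":0,"dy":15,"dz":0,"ax":0,"ay":0,"az":0,"gripper":0},{"dx":0,"dy":12,"dz":0,"ax":0,"ay":0,"az":0,"gripper":0},{"dx":0,"dy":0,"dz":0,"ax":0,"ay":0,"az":0,"gripper":0},{"dx":0,"dy":0,"dz":0,"ax":0,"ay":0,"az":0,"gripper":0}]'
```

```text
time_s: 62.75
eef_pos: [598.4, -118.8, 27.9]
tool_rot: [0.006, 1.0, -0.0, 0.0]
wrist_force: [-4.1, 1.3, 5.5]
width: 10.7
finger_force: 59.2
time_s: 63.62
eef_pos: [599.3, -47.5, 27.9]
tool_rot: [0.007, 1.0, -0.0, 0.0]
wrist_force: [-2.9, 2.4, 5.7]
width: 10.8
finger_force: 59.4
```

```bash
python3 -m handwheel '[{"dx":0,"dy":4,"dz":0,"ax":0,"ay":0,"az":0,"gripper":0},{"dx":0,"dy":3,"dz":0,"ax":0,"ay":0,"az":0,"gripper":0},{"dx":0,"dy":0,"dz":0,"ax":0,"ay":0,"az":0,"gripper":0}]';python3 -m handwheel '[{"dx":0,"dy":1.5,"dz":0,"ax":0,"ay":0,"az":0,"gripper":0},{"dx":0,"dy":1,"dz":0,"ax":0,"ay":0,"az":0,"gripper":0},{"dx":0,"dy":0,"dz":0,"ax":0,"ay":0,"az":0,"gripper":0}]'
```

```text
time_s: 64.0
eef_pos: [599.4, -40.6, 27.9]
tool_rot: [0.007, 1.0, -0.0, 0.0]
wrist_force: [-4.1, 2.4, 6.8]
width: 10.8
finger_force: 59.4
time_s: 64.38
eef_pos: [599.4, -39.1, 27.9]
tool_rot: [0.007, 1.0, -0.001, 0.0]
wrist_force: [-5.5, -7.3, 6.2]
width: 10.8
finger_force: 59.5
```

```bash
python3 -m handwheel '[{"dx":0,"dy":1,"dz":0,"ax":0,"ay":0,"az":0,"gripper":0},{"dx":0,"dy":0,"dz":0,"ax":0,"ay":0,"az":0,"gripper":0}]';python3 -m handwheel '[{"dx":0,"dy":-0.7,"dz":0,"ax":0,"ay":0,"az":0,"gripper":0},{"dx":0,"dy":0,"dz":0,"ax":0,"ay":0,"az":0,"gripper":1},{"dx":0,"dy":0,"dz":0,"ax":0,"ay":0,"az":0,"gripper":1},{"dx":0,"dy":0,"dz":0,"ax":0,"ay":0,"az":0,"gripper":1},{"dx":0,"dy":0,"dz":-40,"ax":0,"ay":0,"az":0,"gripper":1},{"dx":0,"dy":20,"dz":-50,"ax":0,"ay":0,"az":0,"gripper":1},{"dx":0,"dy":60,"dz":-40,"ax":0,"ay":0,"az":0,"gripper":1},{"dx":0,"dy":60,"dz":0,"ax":0,"ay":0,"az":0,"gripper":1},{"dx":0,"dy":60,"dz":0,"ax":0,"ay":0,"az":0,"gripper":1},{"dx":0,"dy":45,"dz":0,"ax":0,"ay":0,"az":0,"gripper":1}]'; python3 -m handwheel '[{"dx":-12,"dy":0,"dz":0,"ax":0,"ay":0,"az":0,"gripper":1},{"dx":0,"dy":0,"dz":0,"ax":0,"ay":0,"az":0,"gripper":1},{"dx":0,"dy":0,"dz":0,"ax":0,"ay":0,"az":0,"gripper":1}]'; python3 - <<'E'
from h import *
o=observe();im=camera("wrist");cv2.imwrite("pics/d1.png",im);print(o["eef_pos"])
s=4
def rect(z,n,H,tag):
    g=np.array([[n[0]+H-r/s,n[1]+H-c/s,z] for r in range(2*H*s) for c in range(2*H*s)],float)
    uv=proj("wrist",g,o).reshape(2*H*s,2*H*s,2).astype(np.float32)
    t=cv2.remap(im,uv[...,0],uv[...,1],cv2.INTER_CUBIC);cv2.imwrite(f"pics/{tag}.png",t);return t
a=rect(50,(545,235),100,"d50");b=rect(89,(535,205),50,"d89")
cv2.imwrite("pics/d.png",np.hstack([cv2.resize(a,(400,400)),b]))
E
```

```text
time_s: 64.62
eef_pos: [599.4, -39.1, 27.9]
tool_rot: [0.007, 1.0, -0.002, 0.0]
wrist_force: [-5.0, -15.7, 5.8]
width: 10.6
finger_force: 59.5
time_s: 65.88
eef_pos: [602.4, 201.6, 152.0]
tool_rot: [0.006, 1.0, 0.0, 0.0]
wrist_force: [0.3, -0.2, 0.1]
width: 85.6
finger_force: 0.0
time_s: 66.25
eef_pos: [614.7, 197.8, 151.8]
tool_rot: [0.008, 1.0, -0.0, -0.0]
wrist_force: [-0.0, -0.5, -0.0]
width: 85.6
finger_force: 0.0
[614.71950078 197.83299808 151.78058337]
```

View pics/d.png

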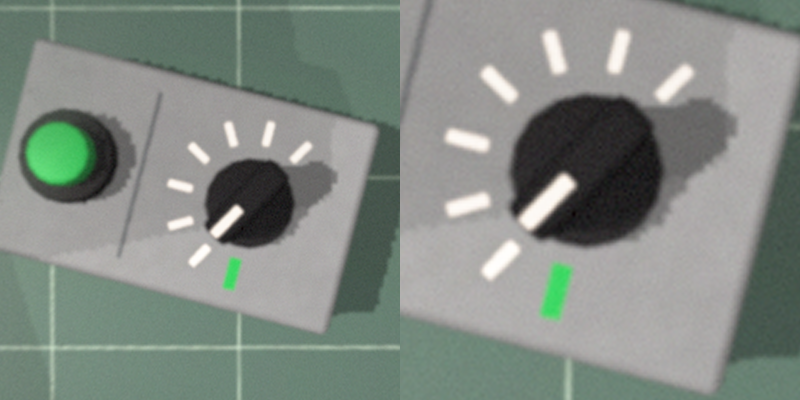

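Dial seen from above: zero mark at direction ≈166° (console yaw −14°), pointer at ≈134°, i.e. at click 1; dial axis ≈ (543,211). Five nodes → click 5: turn 120° clockwise. First come to the bar, closing direction 46°.

```bash
python3 -m handwheel '[{"dx":36,"dy":6,"dz":0,"ax":0,"ay":0,"az":0,"gripper":0.7},{"dx":36,"dy":6,"dz":0,"ax":0,"ay":0,"az":0,"gripper":0.7},{"dx":0,"dy":0,"dz":0,"ax":0,"ay":0,"az":10.5,"gripper":0.7},{"dx":0,"dy":0,"dz":0,"ax":0,"ay":0,"az":10.5,"gripper":0.7},{"dx":0,"dy":0,"dz":0,"ax":0,"ay":0,"az":10.5,"gripper":0.7},{"dx":0,"dy":0,"dz":0,"ax":0,"ay":0,"az":10.5,"gripper":0.7},{"dx":0,"dy":0,"dz":0,"ax":0,"ay":0,"az":1,"gripper":0.7},{"dx":0,"dy":0,"dz":20,"ax":0,"ay":0,"az":0,"gripper":0.7},{"dx":0,"dy":0,"dz":20,"ax":0,"ay":0,"az":0,"gripper":0.7},{"dx":0,"dy":0,"dz":0,"ax":0,"ay":0,"az":0,"gripper":0.7}]'; python3 -m handwheel '[{"dx":0,"dy":0,"dz":0,"ax":0,"ay":0,"az":0,"gripper":0.7}]'; python3 - <<'E'
from h import *
o=observe();T=R.from_quat(o["tool_rot"]).as_matrix();d=np.array([543,211,36])-o["eef_pos"]
print("tool shift",(T.T@d).round(1),"tool y dir",np.degrees(np.arctan2(T[1,1],T[0,1])))
im=camera("wrist");cv2.imwrite("pics/d2.png",im)
# bar/pointer in view: white pointer pixels near the dial top
m=cv2.inRange(im,(170,170,170),(255,255,255));n,l,s,c=cv2.connectedComponentsWithStats(m)
for k in range(1,n):
    if 20<s[k,4]<1500: print(c[k].round(0),s[k,4],at("wrist",c[k],50,o).round(0),at("wrist",c[k],89,o).round(0))
E
```

```text
time_s: 67.55
eef_pos: [542.2, 211.3, 110.8]
tool_rot: [0.372, 0.928, -0.001, -0.001]
wrist_force: [-0.6, 0.5, -0.3]
width: 59.7
finger_force: 0.0
time_s: 67.68
eef_pos: [543.2, 211.7, 112.8]
tool_rot: [0.372, 0.928, 0.0, 0.0]
wrist_force: [0.1, -0.1, 0.8]
width: 59.6
finger_force: 0.0
tool shift [-0.3 -0.7 76.8] tool y dir 46.2940703672706
[308.  36.] 270 [461. 314.  50.] [465. 306.  89.]
[342.  13.] 24 [464. 345.  50.] [468. 332.  89.]
[269.  78.] 27 [464. 272.  50.] [468. 271.  89.]
[224. 122.] 21 [464. 228.  50.] [468. 234.  89.]
[283. 166.] 143 [517. 235.  50.] [512. 240.  89.]
[307. 173.] 141 [534. 245.  50.] [526. 248.  89.]
[324. 191.] 131 [553. 245.  50.] [542. 248.  89.]
[282. 215.] 168 [544. 209.  50.] [535. 218.  89.]
[329. 214.] 123 [569. 236.  50.] [555. 240.  89.]
[322. 236.] 122 [578. 219.  50.] [563. 227.  89.]
[ 17. 254.] 190 [384. -26.  50.] [401.  22.  89.]
[304. 251.] 131 [578. 201.  50.] [563. 211.  89.]
[281. 262.] 33 [573. 181.  50.] [558. 194.  89.]
[280. 277.] 101 [582. 170.  50.] [566. 186.  89.]
[426. 298.] 248 [695. 248.  50.] [660. 251.  89.]
[195. 301.] 68 [550.  98.  50.] [539. 125.  89.]
[222. 354.] 208 [608.  68.  50.] [588. 100.  89.]
[166. 367.] 103 [583.   4.  50.] [567.  47.  89.]
[410. 389.] 1451 [798. 169.  50.] [746. 185.  89.]
[ 11. 409.] 419 [ 476. -412.   50.] [ 478. -300.   89.]
[129. 414.] 185 [ 607. -126.   50.] [587. -61.  89.]
```

Marks fit a circle centred (543.3,209.8); pointer at 134° = click 1. Descend and grip.

```bash
python3 -m handwheel '[{"dx":-1.2,"dy":-1.3,"dz":25,"ax":0,"ay":0,"az":0,"gripper":0.7},{"dx":0,"dy":0,"dz":25,"ax":0,"ay":0,"az":0,"gripper":0.7},{"dx":0,"dy":0,"dz":18,"ax":0,"ay":0,"az":0,"gripper":0.7},{"dx":0,"dy":0,"dz":8,"ax":0,"ay":0,"az":0,"gripper":0.7},{"dx":0,"dy":0,"dz":0,"ax":0,"ay":0,"az":0,"gripper":0.7},{"dx":0,"dy":0,"dz":0,"ax":0,"ay":0,"az":0,"gripper":0},{"dx":0,"dy":0,"dz":0,"ax":0,"ay":0,"az":0,"gripper":0},{"dx":0,"dy":0,"dz":0,"ax":0,"ay":0,"az":0,"gripper":0},{"dx":0,"dy":0,"dz":0,"ax":0,"ay":0,"az":0,"gripper":0},{"dx":0,"dy":0,"dz":0,"ax":0,"ay":0,"az":0,"gripper":0}]'
```

```text
time_s: 68.97
eef_pos: [543.6, 210.7, 36.7]
tool_rot: [0.373, 0.928, 0.001, 0.001]
wrist_force: [2.7, 5.2, 3.8]
width: 12.8
finger_force: 61.4
```

```bash
python3 -m handwheel '[{"dx":0,"dy":0,"dz":0,"ax":0,"ay":0,"az":10,"gripper":0},{"dx":0,"dy":0,"dz":0,"ax":0,"ay":0,"az":10,"gripper":0},{"dx":0,"dy":0,"dz":0,"ax":0,"ay":0,"az":10,"gripper":0},{"dx":0,"dy":0,"dz":0,"ax":0,"ay":0,"az":10,"gripper":0},{"dx":0,"dy":0,"dz":0,"ax":0,"ay":0,"az":0,"gripper":0}]'; python3 -m handwheel '[{"dx":0,"dy":0,"dz":0,"ax":0,"ay":0,"az":10,"gripper":0},{"dx":0,"dy":0,"dz":0,"ax":0,"ay":0,"az":10,"gripper":0},{"dx":0,"dy":0,"dz":0,"ax":0,"ay":0,"az":0,"gripper":0}]'
```

```text
time_s: 69.6
eef_pos: [543.3, 210.6, 36.8]
tool_rot: [0.669, 0.743, 0.001, 0.0]
wrist_force: [-0.3, 4.5, 6.1]
width: 12.7
finger_force: 61.6
time_s: 69.97
eef_pos: [543.2, 210.7, 36.7]
tool_rot: [0.788, 0.616, 0.001, -0.0]
wrist_force: [-1.0, 4.1, 6.0]
width: 12.5
finger_force: 61.7
```

Forces small; another 60°.

```bash
python3 -m handwheel '[{"dx":0,"dy":0,"dz":0,"ax":0,"ay":0,"az":10,"gripper":0},{"dx":0,"dy":0,"dz":0,"ax":0,"ay":0,"az":10,"gripper":0},{"dx":0,"dy":0,"dz":0,"ax":0,"ay":0,"az":10,"gripper":0},{"dx":0,"dy":0,"dz":0,"ax":0,"ay":0,"az":10,"gripper":0},{"dx":0,"dy":0,"dz":0,"ax":0,"ay":0,"az":10,"gripper":0},{"dx":0,"dy":0,"dz":0,"ax":0,"ay":0,"az":10,"gripper":0},{"dx":0,"dy":0,"dz":0,"ax":0,"ay":0,"az":0,"gripper":0}]'; python3 - <<'E'
from h import *
o=observe();T=R.from_quat(o["tool_rot"]).as_matrix();print("tool y dir",np.degrees(np.arctan2(T[1,1],T[0,1])),o["joints"].round(2))
E
```

```text
time_s: 70.85
eef_pos: [543.0, 211.0, 36.8]
tool_rot: [0.99, 0.14, 0.001, -0.001]
wrist_force: [-1.8, 7.4, 8.6]
width: 12.9
finger_force: 61.8
tool y dir -73.95408631473181 [0.24 0.27 1.63 0.   1.23 1.53]
```

Released angle matches click 5. Release, rise, verify the dial.

```bash
python3 -m handwheel '[{"dx":0,"dy":0,"dz":0,"ax":0,"ay":0,"az":0,"gripper":0.7},{"dx":0,"dy":0,"dz":0,"ax":0,"ay":0,"az":0,"gripper":0.7},{"dx":0,"dy":0,"dz":0,"ax":0,"ay":0,"az":0,"gripper":0.7},{"dx":0,"dy":0,"dz":-20,"ax":0,"ay":0,"az":0,"gripper":0.7},{"dx":0,"dy":0,"dz":-40,"ax":0,"ay":0,"az":0,"gripper":0.7},{"dx":-30,"dy":0,"dz":-40,"ax":0,"ay":0,"az":0,"gripper":0.7},{"dx":-40,"dy":0,"dz":-20,"ax":0,"ay":0,"az":0,"gripper":0.7},{"dx":0,"dy":0,"dz":0,"ax":0,"ay":0,"az":0,"gripper":0.7},{"dx":0,"dy":0,"dz":0,"ax":0,"ay":0,"az":0,"gripper":0.7}]'; python3 - <<'E'
from h import *
o=observe();im=camera("wrist");cv2.imwrite("pics/d3.png",im)
m=cv2.inRange(im,(170,170,170),(255,255,255));n,l,s,c=cv2.connectedComponentsWithStats(m)
A=np.array([543.3,209.8])
for k in range(1,n):
    p=at("wrist",c[k],50,o)[:2]-A;q=at("wrist",c[k],85,o)[:2]-A
    if 15<s[k,4]<1500 and np.hypot(*p)<60:print("r,click z50",np.hypot(*p).round(0),((166-np.degrees(np.arctan2(p[1],p[0])))/30).round(2)," z85",np.hypot(*q).round(0),((166-np.degrees(np.arctan2(q[1],q[0])))/30).round(2))
h=cv2.cvtColor(im,cv2.COLOR_BGR2HSV);m=cv2.inRange(h,(55,120,80),(85,255,255));n,l,s,c=cv2.connectedComponentsWithStats(m)
for k in range(1,n):
    if s[k,4]>30:print("green",c[k].round(0),s[k,4],at("wrist",c[k],60,o).round(1))
E
```

```text
time_s: 71.97
eef_pos: [476.0, 190.6, 155.8]
tool_rot: [0.99, 0.141, 0.0, 0.0]
wrist_force: [0.1, 0.2, -0.7]
width: 59.6
finger_force: 0.0
r,click z50 36.0 5.01  z85 32.0 5.01
r,click z50 36.0 4.0  z85 32.0 4.04
r,click z50 36.0 6.02  z85 32.0 5.99
r,click z50 52.0 7.63  z85 45.0 7.59
r,click z50 36.0 3.01  z85 32.0 3.06
r,click z50 13.0 4.97  z85 12.0 4.98
r,click z50 37.0 7.01  z85 33.0 6.97
r,click z50 36.0 2.01  z85 32.0 2.07
r,click z50 36.0 1.02  z85 31.0 1.06
green [184.  64.] 1046 [566.6 300.6  60. ]
green [260. 153.] 102 [509.8 218.7  60. ]
```

Pointer at click 4.97 → 5. Now over the button with closed fingers; check the hood from the top camera too.

```bash
python3 -m handwheel '[{"dx":39,"dy":-26.4,"dz":0,"ax":0,"ay":0,"az":0,"gripper":0},{"dx":39,"dy":-26.4,"dz":0,"ax":0,"ay":0,"az":0,"gripper":0},{"dx":38.7,"dy":-26.3,"dz":0,"ax":0,"ay":0,"az":0,"gripper":0},{"dx":0,"dy":0,"dz":40,"ax":0,"ay":0,"az":0,"gripper":0},{"dx":0,"dy":0,"dz":40,"ax":0,"ay":0,"az":0,"gripper":0},{"dx":0,"dy":0,"dz":32,"ax":0,"ay":0,"az":0,"gripper":0},{"dx":0,"dy":0,"dz":0,"ax":0,"ay":0,"az":0,"gripper":0},{"dx":0,"dy":0,"dz":0,"ax":0,"ay":0,"az":0,"gripper":0}]'; python3 - <<'E'
from h import *
s=camera("side");h=cv2.cvtColor(s,cv2.COLOR_BGR2GRAY);m=(h<55).astype(np.uint8)
n,l,st,c=cv2.connectedComponentsWithStats(m)
print("expect",proj("side",[[599.6,-39.3,63],[599.6,-54.3,63]]).round(1))
print([(c[k].round(1),st[k,4]) for k in range(1,n) if 290<c[k][0]<340 and 200<c[k][1]<260 and st[k,4]>20])
E
```

```text
time_s: 73.03
eef_pos: [565.9, 299.2, 43.9]
tool_rot: [0.99, 0.141, -0.0, 0.0]
wrist_force: [-0.3, -0.3, -0.1]
width: -0.1
finger_force: 0.0
expect [[315.1 226.9]
 [317.2 230.3]]
[(array([315.8, 226.6]), np.int32(127))]
```

Hood confirmed shut. Press the button stepwise (tip at ≈73 mm now).

```bash
python3 -m handwheel '[{"dx":0,"dy":0,"dz":4,"ax":0,"ay":0,"az":0,"gripper":0},{"dx":0,"dy":0,"dz":4,"ax":0,"ay":0,"az":0,"gripper":0},{"dx":0,"dy":0,"dz":2,"ax":0,"ay":0,"az":0,"gripper":0},{"dx":0,"dy":0,"dz":2,"ax":0,"ay":0,"az":0,"gripper":0},{"dx":0,"dy":0,"dz":0,"ax":0,"ay":0,"az":0,"gripper":0}]';python3 -m handwheel '[{"dx":0,"dy":0,"dz":2,"ax":0,"ay":0,"az":0,"gripper":0},{"dx":0,"dy":0,"dz":0,"ax":0,"ay":0,"az":0,"gripper":0}]' | sed -n '2p;4p';python3 -m handwheel '[{"dx":0,"dy":0,"dz":2,"ax":0,"ay":0,"az":0,"gripper":0},{"dx":0,"dy":0,"dz":0,"ax":0,"ay":0,"az":0,"gripper":0}]' | sed -n '2p;4p'
```

```text
time_s: 73.7
eef_pos: [566.7, 299.5, 36.3]
tool_rot: [0.99, 0.141, 0.002, -0.0]
wrist_force: [-15.3, -6.5, 49.2]
width: -0.4
finger_force: 24.6
eef_pos: [566.9, 299.6, 36.0]
wrist_force: [-24.1, -10.2, 67.8]
eef_pos: [567.1, 299.7, 35.6]
wrist_force: [-31.8, -13.8, 87.0]
```

Hard stop reached. Back off and re-press gently to see the force profile (spring travel before the stop).

```bash
python3 -m handwheel '[{"dx":0,"dy":0,"dz":-8,"ax":0,"ay":0,"az":0,"gripper":0},{"dx":0,"dy":0,"dz":-6,"ax":0,"ay":0,"az":0,"gripper":0},{"dx":0,"dy":0,"dz":0,"ax":0,"ay":0,"az":0,"gripper":0},{"dx":0,"dy":0,"dz":0,"ax":0,"ay":0,"az":0,"gripper":0}]'| sed -n '2p;4p'; r='"dx":0'; python3 -m handwheel '[{"dx":0,"dy":0,"dz":1.5,"ax":0,"ay":0,"az":0,"gripper":0},{"dx":0,"dy":0,"dz":0,"ax":0,"ay":0,"az":0,"gripper":0}]'| sed -n '2p;4p';python3 -m handwheel '[{"dx":0,"dy":0,"dz":1.5,"ax":0,"ay":0,"az":0,"gripper":0},{"dx":0,"dy":0,"dz":0,"ax":0,"ay":0,"az":0,"gripper":0}]'| sed -n '2p;4p';python3 -m handwheel '[{"dx":0,"dy":0,"dz":1.5,"ax":0,"ay":0,"az":0,"gripper":0},{"dx":0,"dy":0,"dz":0,"ax":0,"ay":0,"az":0,"gripper":0}]'| sed -n '2p;4p';python3 -m handwheel '[{"dx":0,"dy":0,"dz":1.5,"ax":0,"ay":0,"az":0,"gripper":0},{"dx":0,"dy":0,"dz":0,"ax":0,"ay":0,"az":0,"gripper":0}]'| sed -n '2p;4p';python3 -m handwheel '[{"dx":0,"dy":0,"dz":1.5,"ax":0,"ay":0,"az":0,"gripper":0},{"dx":0,"dy":0,"dz":0,"ax":0,"ay":0,"az":0,"gripper":0}]'| sed -n '2p;4p'
```

```text
eef_pos: [565.5, 299.1, 41.4]
wrist_force: [2.0, 1.2, 2.2]
eef_pos: [565.5, 299.1, 40.0]
wrist_force: [0.8, 0.6, 3.3]
eef_pos: [565.6, 299.0, 38.8]
wrist_force: [-0.3, 0.2, 3.9]
eef_pos: [565.6, 299.1, 37.4]
wrist_force: [0.0, -0.0, 5.1]
eef_pos: [565.7, 299.1, 37.0]
wrist_force: [-5.3, -0.7, 16.2]
eef_pos: [565.8, 299.2, 36.7]
wrist_force: [-11.4, -5.3, 29.8]
```

Spring rises to 5.1 N then a hard stop: fully pressed. Withdraw and make a final check.

```bash
python3 -m handwheel '[{"dx":0,"dy":0,"dz":-10,"ax":0,"ay":0,"az":0,"gripper":0},{"dx":0,"dy":0,"dz":-40,"ax":0,"ay":0,"az":0,"gripper":0},{"dx":-30,"dy":0,"dz":-50,"ax":0,"ay":0,"az":0,"gripper":0},{"dx":-40,"dy":-30,"dz":-20,"ax":0,"ay":0,"az":0,"gripper":0},{"dx":0,"dy":0,"dz":0,"ax":0,"ay":0,"az":0,"gripper":0},{"dx":0,"dy":0,"dz":0,"ax":0,"ay":0,"az":0,"gripper":0}]'; python3 - <<'E'
from h import *
o=observe();im=camera("wrist");print(o["time_s"],o["wrist_force"].round(1))
m=cv2.inRange(im,(170,170,170),(255,255,255));n,l,s,c=cv2.connectedComponentsWithStats(m)
A=np.array([543.3,209.8])
for k in range(1,n):
    q=at("wrist",c[k],85,o)[:2]-A
    if 15<s[k,4]<1500 and np.hypot(*q)<20:print("pointer click",((166-np.degrees(np.arctan2(q[1],q[0])))/30).round(2))
t=camera("side");g=cv2.cvtColor(t,cv2.COLOR_BGR2GRAY);n,l,st,c=cv2.connectedComponentsWithStats((g<55).astype(np.uint8))
print("handle",[c[k].round(1) for k in range(1,n) if 290<c[k][0]<340 and 200<c[k][1]<260 and st[k,4]>60])
sign_off()
E
```

```text
time_s: 76.7
eef_pos: [490.1, 308.3, 154.0]
tool_rot: [0.99, 0.141, -0.0, 0.0]
wrist_force: [0.8, -0.3, -1.4]
width: 0.0
finger_force: 0.0
76.7 [ 0.8 -0.3 -1.4]
pointer click 5.36
handle [array([315.8, 226.6])]
the job is handed in; nothing more can be done
```

The job is handed in at 76.7 s: all five green nodes sit flat in their own pockets, the hood is shut, the dial was set to click 5, and start was then fully pressed; the dial read 4.97 from close up before the press, but a last oblique glance gave 5.36, which I took for parallax and did not re-measure.

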